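# Line up the storage tins on the kitchen jar rail

### The arm

A 6-joint arm with a two-finger parallel gripper is mounted at the origin on the work surface. World frame = base frame: x ahead of the robot, y to its left, z up, the work surface at z = 0. Lengths are in mm, angles in rad, forces in N, time in s.
With the tool pointing down it reaches from about 350 to 775 mm from the base axis. Payload 7.3 kg.
Tool frame: the origin (TCP) lies midway between the tips of the shut fingers; the grasp point (between the pads) lies 19 mm behind it; z points along the fingers, y is the line along which they close (so a half turn about z gives the same grasp; the last joint's range is limited). The gripper opens to 92 mm and grips with 3 to 60 N. Pads are 19 mm wide; open, the fingers measure 130 mm over their backs; the gripper's body (75 mm by 190 mm) begins 47 mm behind the grasp point.
Start: joints at [1.017, 0.342, 1.524, -0, 1.275, -0.146], TCP at [208.198, 481.974, 226.741] pointing down, gripper open.
Joint ranges: [-2.53, 2.53], [-0.77, 2.02], [0.04, 2.7], [-1, 4.14], [0.28, 2.66], [-3.11, 3.11]. Speed limits (rad/s): [2.57, 2.57, 3.14, 3.14, 3.14, 3.14].

### API

Orientations are given as [roll, pitch, yaw] about the fixed x, y, z axes, in that order (R = Rz(yaw) Ry(pitch) Rx(roll)).
In Python, from plant import bot gives the robot as it stands.
- The arm moves only by the tool jog_arm, never from a script. Its arguments are lists of equal length, an entry for each row: "dp": the shift along the tool's x, y, z in m, a list of three; "twist": the turn about the tool's z in degrees. A call has 1 to 10 rows; each row shifts and turns the commanded pose from where the row before left it, along the tool's axes as they then stand; what a row does not reach is not made up. A row lasts 1/8 s, in which the tool goes at most 62.5 mm and 10.7 degrees, less where a joint would pass 70% of its speed; a pose out of reach is approached as far as the arm can. A call is refused whole if a number of a shift passes 0.0625 or a number of a turn 10.7, either way. A call with a gripper value outside its range is refused whole. "jaw" is the finger opening in m, from 0 to 0.0918, set as the call begins (left out, the last holds). The fingers move at their own pace and stop on an object; the grip force is fixed at half the most. Time passes only in rows, so rows that do not move let the fingers close. It gives the time, the measured TCP pose, the force, the opening and the grip force at its end, in the units of the state.
- bot.get_obs(): the state, without advancing time (a new reading comes with each control period).
- bot.capture(name): name is "side" or "top"; returns the picture (400x640x3 uint8, blue, green, red); there is no depth.
- bot.camera_params(name): a dict with "fx", "fy", "cx", "cy" (pixels), "R" (3x3) and "t" (3): a world point X has camera coordinates R X + t. Camera axes: x right, y down, z forward; pixel columns grow to the right and rows downward; lengths in mm; the calibration is good to about 2 mm. A picture is of the moment at which its call begins. camera_params takes no time and is no camera call.
- bot.close_job(): hands the job in; it is judged then, once.
Trained networks look in the newest picture that a camera, given by its name, has taken for a name from the list of things; names that differ only in an ending like _2 or _b are one class to them, and where a whole thing is asked for, a point or a joint stands for the part that bears it (a point fixed in the world has none). Each returns a list of dicts, best first, with "confidence" (0 to 1); they miss things now and then, are a little off and sometimes report something else, mostly with a low value. They report only what shows in the picture. A call takes as long as a camera call. They do not tell look-alikes from the thing itself.
- bot.find_in(camera, label): "bbox" ([centre column, centre row, width, height] in pixels, round what is visible of it).
- bot.masks_of(camera, label): "pixels" (400x640 bool, what is visible of it) and "bbox" ([centre column, centre row, width, height] in pixels, round what is visible of it).
The state is a dict: "time": time; "joint_positions": joint angles; "dq": joint speeds; "tau": joint torques, N m; "tool_pos": TCP position; "tcp_rot": TCP orientation; "contact_force": force on the tool from outside, world axes, zero at the start; "moment": the same for the moment, N m; "grip_width": finger opening in mm; "finger_force": force on a finger pad.
Only numpy, scipy, OpenCV 4.12 (cv2) and the standard library are available. Lean on these libraries where they do the work, as an engineer would, in place of code of your own. Each camera call takes 0.05 s, during which the arm holds its last target. There are 200 camera calls.

### The job

Line up the three storage tins in a straight row on the jar rail: stand the toppled red-lidded one up and put it first, snug against the upright end board, with the green and the yellow one beside it in either order. All three must finally stand upright on the counter with a broad side flush against the low rail and no real gap between neighbours. Don't shift or upset the other things on the counter.

Things in the scene. Friction and masses are not known exactly. Their poses are not given: they have to be found in the camera images.
- rack: Wooden jar rail, fixed. Low rail 18 mm high, 14 thick, 220 long; at its +y end an upright end board 80 mm high, 12 thick, reaching 60 mm forward (-x) of the rail's front. Origin: on the counter, in the inner corner of the rail's front face (plane x = 0) and the board's inner face (plane y = 0); x points through the rail, -y along it away from the board. The row stands at x < 0, y < 0.
- row_start (a point): Point on the counter 25 mm in front of the rail and 30 mm from the end board: where the underside centre of the first tin belongs, touching both. The next two follow 60 and 120 mm along the rack's -y. A finger hardly fits between a tin in place and the board.
- tin_red: Rigid storage tin, white with a red lid and red band near the foot, 50 (x) x 60 (y) x 80 (z) mm, about 220 g. Broad sides (60 x 80) face its own +x and -x. Origin at the centre of its underside, z from foot to lid. Starts toppled on a broad side, x down, lid pointing to the right and somewhat towards the robot, centre line 25 mm up.
- tin_green: Rigid storage tin, white with a green lid and green band near the foot, 50 (x) x 60 (y) x 80 (z) mm, about 220 g. Broad sides (60 x 80) face its own +x and -x. Origin at the centre of its underside, z from foot to lid. Starts standing askew on the counter.
- tin_yellow: Rigid storage tin, white with a yellow lid and yellow band near the foot, 50 (x) x 60 (y) x 80 (z) mm, about 220 g. Broad sides (60 x 80) face its own +x and -x. Origin at the centre of its underside, z from foot to lid. Starts standing askew on the counter.
- salt: White ceramic salt shaker, 40 mm across, 64 mm high, loose; leave alone. Origin at the centre of its underside.
- bottle: Clear feeding bottle with a grey collar, 64 mm across, 150 mm high, standing behind the rail, loose; leave alone. Origin at the centre of its underside.
- mug: Blue mug, 80 mm across, 90 mm high, handle at its +y, loose; leave alone. Origin at the centre of its underside.
- spoon: Wooden spoon lying near the robot along its own x, loose; leave alone. Origin under its middle.
- plate: White plate, 170 mm across, 22 mm high, loose; leave alone. Origin at the centre of its underside.
Mind the look-alikes: they are no part of the job. Leave any orange or pink look-alike of the tin_green alone.

How it is judged:
By the outcome, as a careful person would: the job done as asked, in the order asked, and still so for the second after the job is handed in, with the robot touching nothing.
It also fails if it takes over 72 s, if anything falls off the work surface, if the arm or the gripper's body presses on something with over 40 N, if the wrist force passes 120 N, or if a joint passes its speed limit or range.

## Working session

There is one attempt and no reset: what is moved stays moved. The work goes in short steps, Python scripts to look and compute and a tool call to move; the robot and the scene stay as the last step left them, time stands still between calls to the robot, and variables do not carry over. Pictures are saved under pics/ and viewed, at most 10 in all, crops included, and the job is handed in when it is done.

Besides the shell and the picture viewer there is one more tool, called after "Request:" by a JSON object that holds its "method" and its "body", one argument or row to a line. jog_arm: Moves the arm, as the interface text tells. Its arguments: {"type":"object","properties":{"dp":{"type":"array"},"twist":{"type":"array"},"jaw":{"type":"number"}},"required":["dp","twist"]}

```bash
mkdir -p pics; ls; python3 - <<'E'
from plant import bot
import cv2
for c in("top","side"):
    im=bot.capture(c); cv2.imwrite(f"pics/{c}0.png",im)
    p=bot.camera_params(c); print(c,{k:(v if not hasattr(v,'round') else v.round(3).tolist() if hasattr(v,'tolist') else round(v,2)) for k,v in p.items()})
    for l in("tin_red","tin_green","tin_yellow","rack"):
        print(l,[([round(x) for x in d["bbox"]],round(d["confidence"],2)) for d in bot.find_in(c,l)])
o=bot.get_obs();print(o["time"],o["tool_pos"],o["tcp_rot"],o["contact_force"])
E
```

```text
pics
top {'fx': 430.1464030983983, 'fy': 430.1464030983983, 'cx': 317.3590258363525, 'cy': 201.6069391716704, 'R': [[0.028, -1.0, 0.005], [-0.977, -0.028, -0.212], [0.212, 0.001, -0.977]], 't': [40.702, 561.89, 1283.719]}
tin_red [([437, 246, 38, 32], 0.81)]
tin_green [([362, 226, 23, 19], 0.83), ([327, 234, 26, 23], 0.6)]
tin_yellow [([247, 232, 29, 20], 0.62), ([225, 166, 50, 48], 0.26)]
rack [([318, 192, 76, 24], 0.75), ([326, 235, 26, 27], 0.53), ([382, 262, 63, 21], 0.29)]
side {'fx': 427.2085582356332, 'fy': 427.2085582356332, 'cx': 317.8743185945986, 'cy': 200.67506679235152, 'R': [[0.951, -0.308, -0.006], [-0.231, -0.699, -0.677], [0.205, 0.645, -0.736]], 't': [-518.695, 236.002, 1148.394]}
tin_red [([317, 347, 34, 45], 0.83)]
tin_green [([308, 258, 26, 36], 0.91), ([281, 199, 23, 30], 0.68)]
tin_yellow [([266, 172, 16, 29], 0.74), ([362, 286, 13, 28], 0.2)]
rack [([328, 211, 46, 73], 0.6)]
0.5 [208.1880835  481.95746136 226.70001087] [3.14156495e+00 1.08274060e-05 2.73379924e+00] [ 0.70001838  0.00201316 -0.74741904]
```

```bash
python3 - <<'E'
import cv2,numpy as np
a=cv2.imread("pics/top0.png")[130:290,190:480]; b=cv2.imread("pics/side0.png")[120:400,180:480]
a=cv2.resize(a,None,fx=2.7,fy=2.7,interpolation=2);b=cv2.resize(b,None,fx=2.1,fy=2.1,interpolation=2)
print(a.shape,b.shape)
cv2.imwrite("pics/a.png",a);cv2.imwrite("pics/b.png",b)
E
```

```text
(432, 783, 3) (588, 630, 3)
```

View pics/a.png

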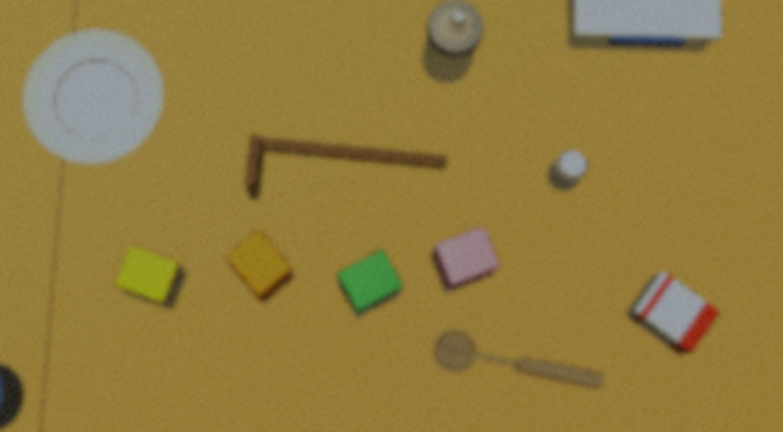

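View pics/b.png

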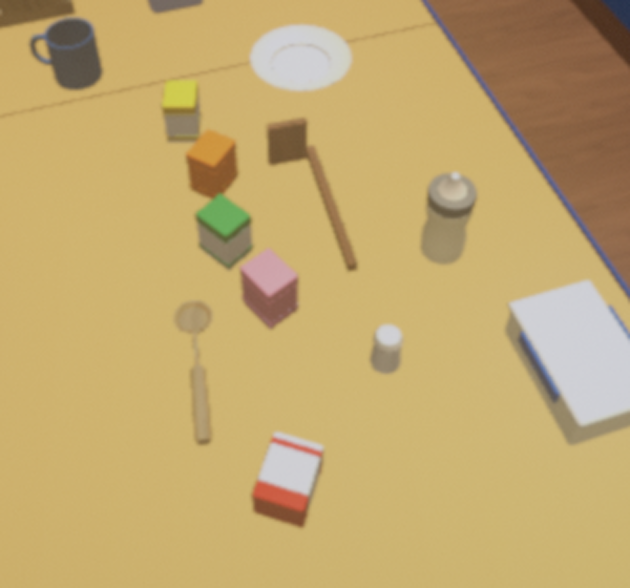

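The top view (crop coordinates are 2.7× with offset 190,130) shows these tin candidates:

- **Green lookup:** green lid with a white body at px (327,234). The pink one at (363,225) and the orange one at (286,228) are whole-coloured look-alikes.
- **Yellow:** yellow lid with a white body at (245,232).
- **Red:** toppled at (441,246).

The side crop confirms that only the green, yellow and red tins have white bodies. I'll fit the poses by silhouette next.

```bash
cat > h.py <<'E'
import cv2,numpy as np
from plant import bot
from scipy.optimize import minimize
def P(c): 
    p=bot.camera_params(c); return p
def proj(p,X):
    C=np.asarray(X)@np.array(p["R"]).T+np.array(p["t"])
    return np.c_[p["fx"]*C[:,0]/C[:,2]+p["cx"],p["fy"]*C[:,1]/C[:,2]+p["cy"]]
def unproj(p,uv,z):
    uv=np.atleast_2d(uv).astype(float);R=np.array(p["R"]);t=np.array(p["t"])
    d=np.c_[(uv[:,0]-p["cx"])/p["fx"],(uv[:,1]-p["cy"])/p["fy"],np.ones(len(uv))]@R
    o=-R.T@t
    return o+d*((z-o[2])/d[:,2])[:,None]
def box(x0,x1,y0,y1,z0,z1): return np.array([[x,y,z] for x in(x0,x1) for y in(y0,y1) for z in(z0,z1)],float)
S=6
def render(p,boxes,q,roi):
    c,s=np.cos(q[2]),np.sin(q[2]);x0,y0,x1,y1=roi
    m=np.zeros(((y1-y0)*S,(x1-x0)*S),np.uint8)
    for b in boxes:
        W=b.copy();W[:,0]=q[0]+c*b[:,0]-s*b[:,1];W[:,1]=q[1]+s*b[:,0]+c*b[:,1]
        uv=(proj(p,W)+.5-[x0,y0])*S
        cv2.fillConvexPoly(m,cv2.convexHull(np.round(uv*16).astype(np.int32)),255,shift=4)
    return cv2.resize(m,None,fx=1/S,fy=1/S,interpolation=cv2.INTER_AREA)/255.
def fit(obs,boxes,q0):
    # obs: list of (params, mask float, roi)
    def f(v):
        q=[q0[0]+v[0],q0[1]+v[1],q0[2]+v[2]/40]
        return sum(np.abs(render(p,boxes,q,r)-m).sum()/m.sum() for p,m,r in obs)
    best=None
    for a in(-8,0,8):
        r=minimize(f,[0,0,a],method="Nelder-Mead",options=dict(initial_simplex=[[0,0,a],[8,0,a],[0,8,a],[0,0,a+8]],xatol=.05,fatol=1e-4))
        if best is None or r.fun<best.fun: best=r
    v=best.x
    return np.array([q0[0]+v[0],q0[1]+v[1],q0[2]+v[2]/40]),best.fun
def cmask(im,roi,lo,hi):
    x0,y0,x1,y1=roi;h=cv2.cvtColor(im[y0:y1,x0:x1],cv2.COLOR_BGR2HSV)
    return (cv2.inRange(h,lo,hi)>0).astype(float)
def pose_img(c,name): return cv2.imread(name),P(c)
E
python3 - <<'E'
from h import *
for c in("top","side"):
    im=cv2.imread(f"pics/{c}0.png");h=cv2.cvtColor(im,cv2.COLOR_BGR2HSV)
    pts={"top":dict(green=(327,233),yel=(245,232),redlid=(450,250),white=(438,244),rail=(300,187),board=(284,195),ctr=(340,260)),
         "side":dict(green=(286,222),yel=(266,165),redlid=(310,357),white=(318,345),rail=(338,216),board=(317,188),bodyg=(287,238),ctr=(300,300))}[c]
    for k,(u,v) in pts.items(): print(c,k,h[v,u])
p=P("top")
for n,uv,z in(("green",(327,234),80),("yel",(245,232),80),("red",(441,246),50),("corner",(288,184),18),("bottle",(358,139),150),("salt",(401,192),64),("orange",(286,228),80),("pink",(363,225),80)):
    print(n,unproj(p,uv,z).round())
E
```

```text
top green [ 60 137 147]
top yel [ 32 214 157]
top redlid [  4 215 152]
top white [106  23 163]
top rail [ 21 160 115]
top board [ 17 167  84]
top ctr [ 22 161 149]
side green [ 54 117 172]
side yel [ 29 157 208]
side redlid [  5 168 204]
side white [120   5 210]
side rail [ 16 125 161]
side board [ 16 133 113]
side bodyg [ 18  72 139]
side ctr [ 22 112 207]
green [[457.  25.  80.]]
yel [[456. 273.  80.]]
red [[ 434. -329.   50.]]
corner [[626. 154.  18.]]
bottle [[737. -60. 150.]]
salt [[ 598. -205.   64.]]
orange [[472. 149.  80.]]
pink [[487. -84.  80.]]
```

```bash
cat > fit0.py <<'E'
from h import *
T=cv2.imread("pics/top0.png");Sd=cv2.imread("pics/side0.png");pt,ps=P("top"),P("side")
def clean(m): 
    n,l,s,_=cv2.connectedComponentsWithStats((m>0).astype(np.uint8));return (l==1+np.argmax(s[1:,4])).astype(float)
def roi(uv,w): return (uv[0]-w,uv[1]-w,uv[0]+w,uv[1]+w)
def run(n,boxes,q0,o):
    res=[]
    for ob in(o,o[:1],o[1:]):
        q,f=fit(ob,boxes,q0);res.append(f"{q[0]:.1f} {q[1]:.1f} {np.degrees(q[2]):.1f} e{f:.2f}")
    print(n,[int(m.sum()) for _,m,_ in o],res)
lid=[box(-25,25,-30,30,66,80)]
for n,q0,ct,cs,lo,hi in(("green",(457,25,.4),(327,234),(287,222),(42,60,60),(80,255,255)),("yel",(456,273,-.2),(245,232),(266,166),(26,150,100),(41,255,255))):
    rt,rs=roi(ct,20),roi(cs,20)
    lo2=lo if n=="green" else (26,125,120)
    run(n,lid,q0,[(pt,clean(cmask(T,rt,lo,hi)),rt),(ps,clean(cmask(Sd,rs,lo2,hi)),rs)])
def redm(im,r):
    x0,y0,x1,y1=r;h=cv2.cvtColor(im[y0:y1,x0:x1],cv2.COLOR_BGR2HSV).astype(int)
    m=((h[...,0]<13)&(h[...,1]>90))|(h[...,1]<70)|(h[...,0]>150)
    return clean(m)
rt,rs=roi((441,246),24),(290,318,342,376)
run("red",[box(-40,40,-30,30,0,50)],(434,-329,-2.2),[(pt,redm(T,rt),rt),(ps,redm(Sd,rs),rs)])
rack=[box(0,14,-220,12,0,18),box(-60,14,0,12,0,80)]
def brown(im,r,v,hmax):
    x0,y0,x1,y1=r;h=cv2.cvtColor(cv2.GaussianBlur(im,(3,3),0)[y0:y1,x0:x1],cv2.COLOR_BGR2HSV).astype(int)
    return clean((h[...,2]<v)&(h[...,0]<=hmax))
rt,rs=(272,170,366,212),(296,168,360,256)
M=[(pt,brown(T,rt,131,23),rt),(ps,brown(Sd,rs,182,19),rs)]
run("rack",rack,(626,154,-.1),M)
out=[]
for (p,m,r),im in zip(M,(T,Sd)):
    x0,y0,x1,y1=r;c=im[y0:y1,x0:x1].copy();c2=c.copy();c2[m>0]=(255,0,255);out.append(cv2.resize(np.hstack([c,c2]),(4*2*(x1-x0),4*(y1-y0)),interpolation=0))
w=max(o.shape[1] for o in out);cv2.imwrite("pics/rack.png",np.vstack([cv2.copyMakeBorder(o,0,0,0,w-o.shape[1],0) for o in out]))
E
python3 fit0.py
```

```text
green [322, 282] ['458.6 25.9 29.8 e0.43', '458.9 25.8 30.3 e0.08', '458.6 28.9 19.5 e0.33']
yel [336, 197] ['459.8 278.5 -16.0 e0.42', '459.8 278.1 -18.5 e0.07', '462.1 289.7 -13.9 e0.31']
red [515, 1001] ['437.8 -325.9 -123.9 e0.41', '439.4 -328.9 -129.4 e0.25', '438.1 -323.8 -122.4 e0.14']
rack [600, 686] ['623.0 155.8 -4.0 e0.39', '623.3 155.8 -4.1 e0.16', '622.8 157.4 -3.9 e0.23']
```

View pics/rack.png

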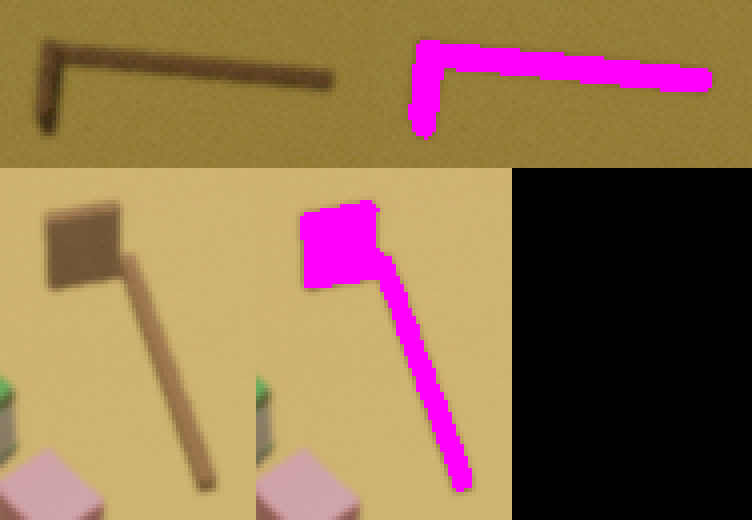

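The poses are found, and the red tin's lid points right and towards the robot. Next I'll write a planner that turns waypoints into tool-axis rows.

```bash
cat > plan.py <<'E'
import numpy as np,json,sys
from plant import bot
def state():
    o=bot.get_obs();r=o["tcp_rot"];return np.array(o["tool_pos"],float),np.degrees(r[2]),o
def plan(wps,step=55,p=None,psi=None):
    """wps: list of (x,y,z,yawdeg[,step])"""
    p0,y0,_=state(); p=p0 if p is None else np.array(p,float); psi=y0 if psi is None else psi
    dp=[];tw=[]
    for w in wps:
        t=np.array(w[:3],float); st=w[4] if len(w)>4 else step
        d=(w[3]-psi+180)%360-180
        n=max(1,int(np.ceil(np.linalg.norm(t-p)/st-1e-6)),int(np.ceil(abs(d)/10.5-1e-6)))
        for k in range(n):
            tgt=p+(t-p)/(n-k); d=(w[3]-psi+180)%360-180
            a=np.radians(psi);D=tgt-p;c,s=np.cos(a),np.sin(a)
            l=np.round(np.array([c*D[0]+s*D[1],s*D[0]-c*D[1],-D[2]]),0)
            q=round(-d/(n-k),1)
            dp.append((l/1000).round(4).tolist());tw.append(q)
            p=p+np.array([c*l[0]+s*l[1],s*l[0]-c*l[1],-l[2]]);psi-=q
    for i in range(0,len(dp),10): print(json.dumps(dp[i:i+10]),"tw",json.dumps(tw[i:i+10]))
    print("end",p.round(1),round(psi,1))
E
python3 -c "
from plan import *
plan([(450,50,200,100),(423,-347,120,55),(423,-347,40,55),(423,-347,7,55,17)])"
```

```text
[[-0.039, -0.03, 0.003], [-0.042, -0.026, 0.003], [-0.045, -0.022, 0.003], [-0.046, -0.017, 0.003], [-0.048, -0.013, 0.002], [-0.049, -0.008, 0.003], [-0.049, -0.003, 0.002], [-0.05, 0.002, 0.003], [-0.049, 0.007, 0.002], [-0.048, 0.012, 0.003]] tw [5.7, 5.7, 5.7, 5.6, 5.7, 5.6, 5.7, 5.6, 5.7, 5.6]
[[-0.048, -0.012, 0.01], [-0.049, -0.007, 0.01], [-0.05, -0.002, 0.01], [-0.05, 0.002, 0.01], [-0.049, 0.007, 0.01], [-0.048, 0.012, 0.01], [-0.047, 0.017, 0.01], [-0.044, 0.022, 0.01], [-0.0, -0.0, 0.04], [-0.0, -0.0, 0.04]] tw [5.6, 5.6, 5.6, 5.6, 5.7, 5.6, 5.7, 5.6, 0.0, 0.0]
[[-0.0, -0.0, 0.016], [-0.0, -0.0, 0.017]] tw [0.0, 0.0]
end [ 423.3 -346.7    6.7] 55.0
```

Request:
{"method": "jog_arm", "body": {
  "dp": [
    [-0.039,-0.03,0.003],
    [-0.042,-0.026,0.003],
    [-0.045,-0.022,0.003],
    [-0.046,-0.017,0.003],
    [-0.048,-0.013,0.002],
    [-0.049,-0.008,0.003],
    [-0.049,-0.003,0.002],
    [-0.05,0.002,0.003],
    [-0.049,0.007,0.002],
    [-0.048,0.012,0.003]
  ],
  "twist": [5.7,5.7,5.7,5.6,5.7,5.6,5.7,5.6,5.7,5.6],
  "jaw": 0.0918
}}

```text
time: 1.75
tool_pos: [450.5, 48.1, 199.9]
tcp_rot: [3.141, -0.0, 1.742]
contact_force: [-0.1, 0.1, -0.6]
grip_width: 91.6
finger_force: 0.0
```

Request:
{"method": "jog_arm", "body": {
  "dp": [
    [-0.048,-0.012,0.01],
    [-0.049,-0.007,0.01],
    [-0.05,-0.002,0.01],
    [-0.05,0.002,0.01],
    [-0.049,0.007,0.01],
    [-0.048,0.012,0.01],
    [-0.047,0.017,0.01],
    [-0.044,0.022,0.01],
    [0,0,0.03],
    [0,0,0]
  ],
  "twist": [5.6,5.6,5.6,5.6,5.7,5.6,5.7,5.6,0,0]
}}

```text
time: 3.0
tool_pos: [422.0, -345.9, 87.7]
tcp_rot: [-3.137, -0.001, 0.96]
contact_force: [0.1, 0.5, 0.2]
grip_width: 92.4
finger_force: 0.0
```

```bash
python3 - <<'E'
from h import *
from plan import state
p,y,o=state();print(p,y,o["joint_positions"].round(3) if hasattr(o["joint_positions"],'round') else o["joint_positions"])
for c,q in(("top",(390,200,490,290)),("side",(270,300,370,390))):
    im=bot.capture(c);cv2.imwrite(f"pics/{c}1.png",im)
T=cv2.imread("pics/top1.png")[200:290,390:490];S_=cv2.imread("pics/side1.png")[300:390,270:370]
cv2.imwrite("pics/c1.png",cv2.resize(np.hstack([T,S_]),None,fx=4,fy=4,interpolation=2))
E
```

```text
[ 421.95762384 -345.85423727   87.73216875] 54.98109738480039 [-0.827  0.53   1.645  0.     0.972 -0.216]
```

View pics/c1.png

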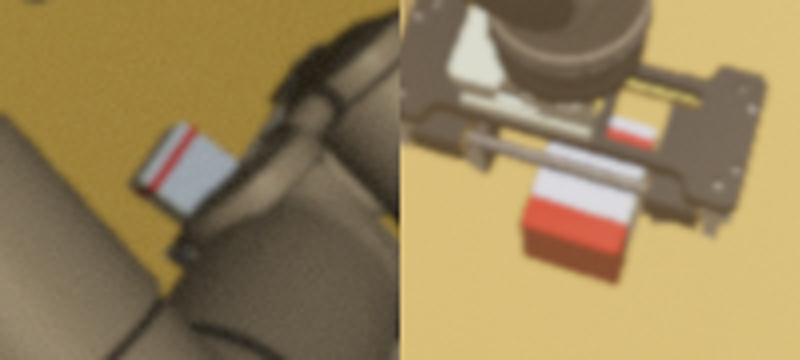

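The crops show the gripper straddling the red tin, aligned with its edges. I'll go down and grip.

Request:
{"method": "jog_arm", "body": {
  "dp": [
    [0,0,0.045],
    [0,0,0.025],
    [0,0,0.011],
    [0,0,0]
  ],
  "twist": [0,0,0,0]
}}

```text
time: 3.6
tool_pos: [423.8, -346.6, 9.3]
tcp_rot: [3.141, 0.0, 0.961]
contact_force: [-0.4, -0.7, -0.0]
grip_width: 91.9
finger_force: 0.0
```

Request:
{"method": "jog_arm", "body": {
  "dp": [
    [0,0,0],
    [0,0,0],
    [0,0,0],
    [0,0,0],
    [0,0,-0.015],
    [0,0,-0.02],
    [0,0,-0.02],
    [0,0,0],
    [0,0,0]
  ],
  "twist": [0,0,0,0,0,0,0,0,0],
  "jaw": 0.05
}}

```text
time: 4.72
tool_pos: [423.0, -346.3, 63.3]
tcp_rot: [-3.141, -0.0, 0.961]
contact_force: [-0.4, -0.1, -2.6]
grip_width: 60.0
finger_force: 29.9
```

```bash
python3 - <<'E'
from h import *
from plan import state
p,y,o=state();print(p,o["moment"])
for c in("top","side"):
    im=bot.capture(c);cv2.imwrite(f"pics/{c}2.png",im)
T=cv2.imread("pics/top2.png")[200:290,390:490];S_=cv2.imread("pics/side2.png")[300:390,270:370]
cv2.imwrite("pics/c2.png",cv2.resize(np.hstack([T,S_]),None,fx=4,fy=4,interpolation=2))
E
```

```text
[ 423.02432166 -346.30873111   63.34109617] [-0.17435057  0.15628466  0.02852915]
```

View pics/c2.png

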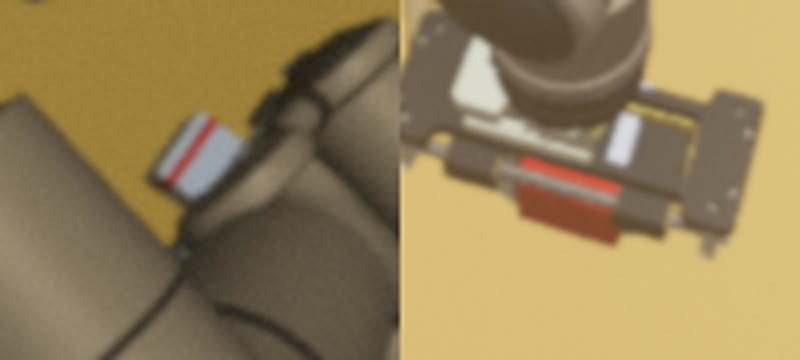

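The tin is lifted but still level, because pad friction holds it. I'll ease the grip so it can swing foot-down, at a height where the foot just clears the counter.

Request:
{"method": "jog_arm", "body": {
  "dp": [
    [0,0,0.012],
    [0,0,0],
    [0,0,0]
  ],
  "twist": [0,0,0],
  "jaw": 0.06
}}

```text
time: 5.2
tool_pos: [423.2, -346.5, 51.2]
tcp_rot: [-3.141, -0.0, 0.961]
contact_force: [-0.4, 0.1, -3.1]
grip_width: 60.0
finger_force: 9.7
```

Request:
{"method": "jog_arm", "body": {
  "dp": [
    [0,0,0],
    [0,0,0],
    [0,0,0]
  ],
  "twist": [0,0,0],
  "jaw": 0.0602
}}

```text
time: 5.58
tool_pos: [423.5, -346.8, 52.1]
tcp_rot: [3.141, 0.0, 0.96]
contact_force: [0.1, 0.1, -0.7]
grip_width: 60.6
finger_force: 0.0
```

```bash
cat > look.py <<'E'
import sys
from h import *
from plan import state
p,y,o=state();print(p.round(1),np.array(o["moment"]).round(3),o["finger_force"])
n=sys.argv[1]
for c in("top","side"):
    cv2.imwrite(f"pics/{c}{n}.png",bot.capture(c))
def side_rows(c,r):
    im=cv2.imread(f"pics/{c}{n}.png");x0,y0,x1,y1=r;h=cv2.cvtColor(im[y0:y1,x0:x1],cv2.COLOR_BGR2HSV).astype(int)
    for nm,m in(("white",(h[...,1]<60)&(h[...,2]>120)&(h[...,0]>60)),("red",((h[...,0]<9)|(h[...,0]>165))&(h[...,1]>130))):
        k,l,s,ct=cv2.connectedComponentsWithStats(m.astype(np.uint8))
        print(c,nm,[(int(s[i,4]),(ct[i]+[x0,y0]).round(1).tolist()) for i in range(1,k) if s[i,4]>8])
if len(sys.argv)>2:
    side_rows("top",(410,220,480,280));side_rows("side",(280,310,350,390))
E
python3 look.py 3 1; python3 - <<'E'
E
```

```text
[ 423.5 -346.8   52.1] [-0.064  0.103 -0.017] 0.0
top white [(14, [433.5, 236.1]), (135, [438.1, 243.0]), (11, [428.9, 242.7])]
top red []
side white [(10, [326.7, 332.2]), (38, [324.8, 339.4]), (52, [314.4, 346.4])]
side red [(211, [312.7, 357.6])]
```

```bash
python3 - <<'E'
import cv2,numpy as np
T=cv2.imread("pics/top3.png")[200:290,390:490];S_=cv2.imread("pics/side3.png")[300:390,270:370]
cv2.imwrite("pics/c3.png",cv2.resize(np.hstack([T,S_]),None,fx=4,fy=4,interpolation=2))
E
```

```text
(no output)
```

View pics/c3.png

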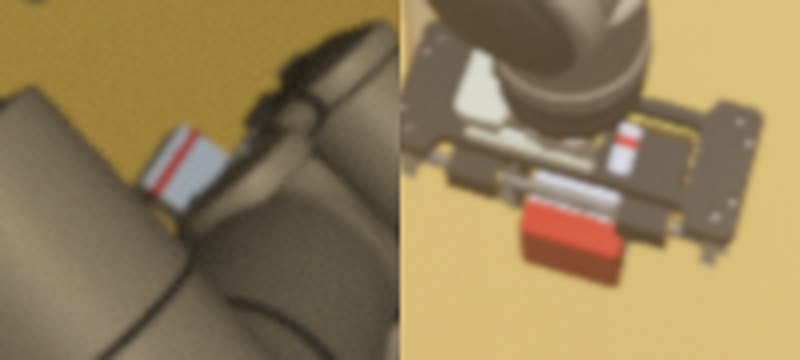

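It fell back flat in the same spot. I'll regrip slightly nearer the lid and loosen in finer steps.

Request:
{"method": "jog_arm", "body": {
  "dp": [
    [-0.003,0,0.025],
    [0,0,0.018],
    [0,0,0]
  ],
  "twist": [0,0,0],
  "jaw": 0.075
}}

```text
time: 6.05
tool_pos: [421.0, -348.4, 7.7]
tcp_rot: [-3.139, -0.001, 0.96]
contact_force: [0.3, 0.7, 0.7]
grip_width: 74.9
finger_force: 0.0
```

Request:
{"method": "jog_arm", "body": {
  "dp": [
    [0,0,0],
    [0,0,0],
    [0,0,0],
    [0,0,-0.022],
    [0,0,-0.022],
    [0,0,0]
  ],
  "twist": [0,0,0,0,0,0],
  "jaw": 0.0595
}}

```text
time: 6.8
tool_pos: [422.3, -349.8, 54.0]
tcp_rot: [3.139, 0.001, 0.961]
contact_force: [-0.1, 0.6, -3.5]
grip_width: 59.7
finger_force: 30.0
```

```bash
python3 look.py 4 1
```

```text
[ 422.3 -349.8   54. ] [-0.161  0.127 -0.003] 29.958710968494415
top white [(33, [435.2, 237.1]), (130, [441.9, 240.9])]
top red []
side white [(65, [325.1, 338.0])]
side red [(70, [312.0, 346.7])]
```

Request:
{"method": "jog_arm", "body": {
  "dp": [
    [0,0,0],
    [0,0,0]
  ],
  "twist": [0,0],
  "jaw": 0.06
}}

```text
time: 7.15
tool_pos: [421.5, -348.9, 52.1]
tcp_rot: [-3.141, -0.0, 0.961]
contact_force: [-0.3, -0.9, -0.4]
grip_width: 60.2
finger_force: 0.0
```

```bash
python3 look.py 5 1
```

```text
[ 421.5 -348.9   52.1] [-0.085  0.062  0.027] 0.0
top white [(33, [434.2, 240.5]), (104, [439.8, 244.3])]
top red []
side white [(21, [323.9, 342.0]), (50, [313.7, 347.5]), (68, [311.8, 354.0])]
side red [(218, [311.5, 361.6])]
```

Request:
{"method": "jog_arm", "body": {
  "dp": [
    [0,0,0],
    [0,0,0]
  ],
  "twist": [0,0],
  "jaw": 0.06005
}}

```text
time: 7.5
tool_pos: [421.7, -349.1, 52.7]
tcp_rot: [3.141, -0.0, 0.961]
contact_force: [-0.4, 0.3, -0.4]
grip_width: 60.0
finger_force: 0.0
```

```bash
python3 look.py 6 1
```

```text
[ 421.7 -349.1   52.7] [-0.06   0.028  0.002] 0.0
top white [(33, [433.8, 241.0]), (102, [439.8, 244.4])]
top red []
side white [(20, [323.8, 341.8]), (54, [314.1, 347.6]), (71, [312.0, 354.1])]
side red [(220, [311.5, 361.6])]
```

Loosening drops the tin rather than swinging it. The fixed end board gives a better way. I'll grip the tin near its middle, rest the lid end on the board's top edge, and lower along an arc so the board turns it upright. First I'll clear the view and re-measure the red tin.

Request:
{"method": "jog_arm", "body": {
  "dp": [
    [0,0,-0.06],
    [0.05,-0.02,-0.05],
    [0.055,-0.02,0],
    [0.055,-0.02,0],
    [0,0,0]
  ],
  "twist": [0,0,0,0,0],
  "jaw": 0.0918
}}

```text
time: 8.22
tool_pos: [462.8, -188.0, 155.5]
tcp_rot: [-3.141, -0.001, 0.966]
contact_force: [0.0, -0.6, 0.9]
grip_width: 91.9
finger_force: 0.0
```

```bash
python3 look.py 7; sed -i 's/^T=.*/import sys\nn=sys.argv[1];T=cv2.imread(f"pics\/top{n}.png");Sd=cv2.imread(f"pics\/side{n}.png");pt,ps=P("top"),P("side")/' fit0.py
python3 - <<'E'
s=open('fit0.py').read()
i=s.index('lid=[box');j=s.index('def redm');k=s.index('rack=[box')
open('fitred.py','w').write(s[:i]+s[j:k]+'''
out=np.hstack([cv2.resize(x[r[1]:r[3],r[0]:r[2]],(400,400),interpolation=2) for x,r in((T,rt),(Sd,rs))]);cv2.imwrite(f"pics/r{n}.png",out)
''')
E
python3 fitred.py 7
```

```text
[ 462.8 -188.   155.5] [-0.145  0.112 -0.007] 0.0
red [195, 1015] ['428.9 -335.7 -122.7 e2.49', '420.4 -394.8 -86.6 e1.17', '429.8 -333.5 -120.8 e0.15']
```

View pics/r7.png

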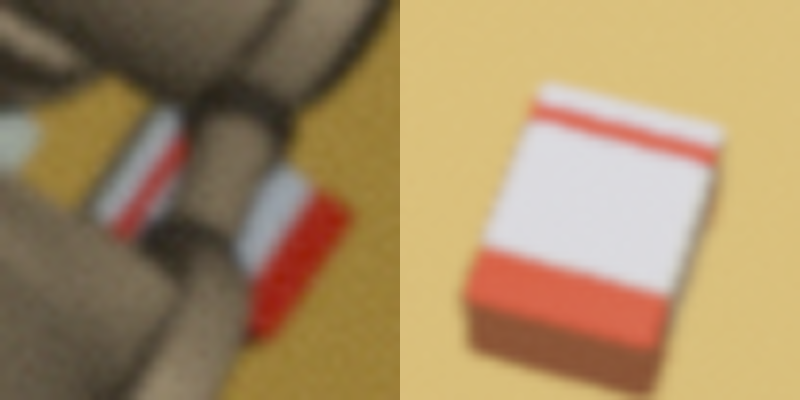

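The red tin lies flat at about (429.5, -335.6) with its lid in the same direction. I'll grip 8 mm lidward of its centre.

```bash
python3 -c "
from plan import *
plan([(425,-342,80,56),(425,-342,7,56,26)])"
```

```text
[[-0.036, 0.014, 0.019], [-0.036, 0.014, 0.019], [-0.037, 0.013, 0.019], [-0.036, 0.014, 0.018], [-0.0, -0.0, 0.024], [-0.0, -0.0, 0.025], [-0.0, -0.0, 0.024]] tw [-0.2, -0.2, -0.2, -0.3, 0.0, 0.0, 0.0]
end [ 425.6 -341.9    7.4] 56.0
```

Request:
{"method": "jog_arm", "body": {
  "dp": [
    [-0.036,0.014,0.019],
    [-0.036,0.014,0.019],
    [-0.037,0.013,0.019],
    [-0.036,0.014,0.018],
    [0,0,0],
    [0,0,0.028],
    [0,0,0.026],
    [0,0,0.019],
    [0,0,0]
  ],
  "twist": [-0.2,-0.2,-0.2,-0.3,0,0,0,0,0]
}}

```text
time: 9.45
tool_pos: [424.3, -341.5, 6.4]
tcp_rot: [-3.139, -0.001, 0.976]
contact_force: [0.7, -0.3, 0.8]
grip_width: 92.1
finger_force: 0.0
```

Request:
{"method": "jog_arm", "body": {
  "dp": [
    [0,0,0],
    [0,0,0],
    [0,0,0],
    [0,0,-0.05],
    [0,0,-0.06],
    [0,0,-0.05],
    [0,0,0]
  ],
  "twist": [0,0,0,0,0,0,0],
  "jaw": 0.04
}}

```text
time: 10.32
tool_pos: [426.6, -343.5, 171.5]
tcp_rot: [3.133, 0.002, 0.976]
contact_force: [0.0, -0.4, -2.4]
grip_width: 59.6
finger_force: 30.0
```

```bash
cat >> plan.py <<'E'
O=np.array([623.,156.]);A=np.radians(-4.0)
def rk(x,y): 
    c,s=np.cos(A),np.sin(A);return (O[0]+c*x-s*y,O[1]+s*x+c*y)
def torack(p):
    c,s=np.cos(A),np.sin(A);d=np.array(p[:2])-O;return c*d[0]+s*d[1],-s*d[0]+c*d[1]
E
python3 -c "
from plan import *
p,y,o=state();print(p,y,o['moment'],o['joint_positions'])
g=lambda d,gz:(*rk(-26,12+d),gz-19,86)
plan([(450,-60,200,86),(*rk(-26,12+60),190,86),g(24,112)])"
```

```text
[ 426.61516695 -343.53415549  171.50624606] 55.94080397702794 [-0.11222005  0.13254719 -0.00827545] [-8.17936482e-01  4.27686039e-01  1.55302660e+00  1.12078242e-04
  1.15206563e+00 -2.23544479e-01]
[[0.041, -0.023, -0.005], [0.043, -0.02, -0.005], [0.045, -0.016, -0.005], [0.046, -0.012, -0.004], [0.047, -0.007, -0.005], [0.047, -0.003, -0.004], [0.05, 0.022, 0.002], [0.05, 0.022, 0.002], [0.05, 0.022, 0.001], [0.05, 0.022, 0.002]] tw [-5.0, -5.0, -5.0, -5.0, -5.0, -5.1, 0.0, 0.0, 0.0, 0.0]
[[0.05, 0.022, 0.001], [0.05, 0.021, 0.002], [-0.018, 0.0, 0.048], [-0.018, 0.0, 0.049]] tw [0.0, 0.0, 0.0, 0.0]
end [599.3 194.1  92.5] 86.0
```

Request:
{"method": "jog_arm", "body": {
  "dp": [
    [0.041,-0.023,-0.005],
    [0.043,-0.02,-0.005],
    [0.045,-0.016,-0.005],
    [0.046,-0.012,-0.004],
    [0.047,-0.007,-0.005],
    [0.047,-0.003,-0.004],
    [0.05,0.022,0.002],
    [0.05,0.022,0.002],
    [0.05,0.022,0.001],
    [0.05,0.022,0.002]
  ],
  "twist": [-5,-5,-5,-5,-5,-5.1,0,0,0,0]
}}

```text
time: 11.58
tool_pos: [550.2, 136.4, 186.4]
tcp_rot: [-3.139, 0.001, 1.502]
contact_force: [0.3, -0.8, -2.6]
grip_width: 60.0
finger_force: 30.0
```

Request:
{"method": "jog_arm", "body": {
  "dp": [
    [0.05,0.022,0.001],
    [0.05,0.021,0.002],
    [0,0,0.03],
    [0,0,0]
  ],
  "twist": [0,0,0,0]
}}

```text
time: 12.08
tool_pos: [597.6, 231.4, 150.5]
tcp_rot: [-3.133, 0.003, 1.503]
contact_force: [-0.4, -0.3, -2.3]
grip_width: 59.3
finger_force: 30.0
```

```bash
python3 look.py 8; python3 - <<'E'
import cv2,numpy as np
from plan import *
p,y,o=state();print(p,y,torack(p),o['joint_positions'][5])
g=lambda s,t:(*rk(-26,12+s*np.cos(t)+25*np.sin(t)),80-s*np.sin(t)+25*np.cos(t)-19,86,12)
plan([(*rk(-26,12+24),95,86)]+[g(20,np.radians(t)) for t in(0,15,30,45,60,75,90)])
T=cv2.imread("pics/top8.png")[150:230,240:340];S_=cv2.imread("pics/side8.png")[130:210,270:370]
cv2.imwrite("pics/c8.png",cv2.resize(np.hstack([T,S_]),None,fx=4,fy=4,interpolation=2))
E
```

```text
[597.6 231.4 150.5] [-0.111  0.124  0.029] 29.998599886894226
[599.76068616 231.01570335 154.49318844] 86.0080687758238 (np.float64(-28.415534976295604), np.float64(73.21187627984033)) 0.3182294317745304
[[-0.019, 0.001, 0.03], [-0.018, 0.001, 0.029], [-0.004, 0.0, 0.009], [0.006, 0.0, 0.007], [0.004, 0.0, 0.007], [0.002, 0.0, 0.008], [-0.001, 0.0, 0.008], [-0.002, 0.0, 0.008], [-0.004, 0.0, 0.007]] tw [0.0, 0.0, 0.0, 0.0, 0.0, 0.0, 0.0, 0.0, 0.0]
end [599.2 195.   41.5] 86.0
```

View pics/c8.png

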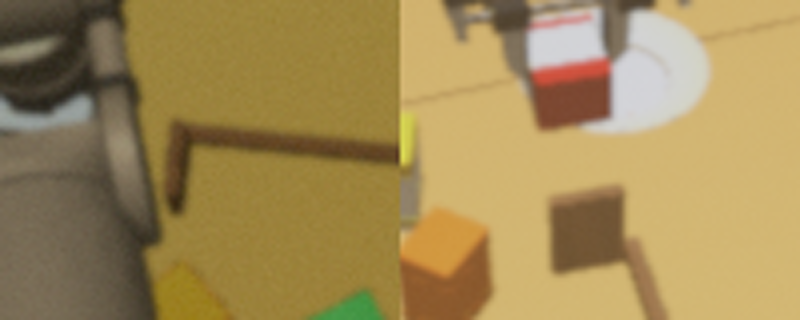

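The side crop shows the tin held level with its lid facing the board and the space free. I'll lower it onto the board edge and follow the arc.

Request:
{"method": "jog_arm", "body": {
  "dp": [
    [-0.019,0.001,0.03],
    [-0.018,0.001,0.029],
    [0,0,0]
  ],
  "twist": [0,0,0]
}}

```text
time: 12.55
tool_pos: [600.1, 194.9, 96.4]
tcp_rot: [3.141, -0.004, 1.499]
contact_force: [0.2, 4.9, -3.6]
grip_width: 60.0
finger_force: 30.0
```

Request:
{"method": "jog_arm", "body": {
  "dp": [
    [-0.004,0,0.009],
    [0.006,0,0.007],
    [0,0,0]
  ],
  "twist": [0,0,0]
}}

```text
time: 12.92
tool_pos: [600.7, 197.5, 81.7]
tcp_rot: [3.139, -0.003, 1.501]
contact_force: [1.0, 6.0, -1.3]
grip_width: 59.8
finger_force: 30.0
```

```bash
python3 look.py 9; python3 - <<'E'
import cv2,numpy as np
T=cv2.imread("pics/top9.png")[150:230,240:340];S_=cv2.imread("pics/side9.png")[130:210,270:370]
cv2.imwrite("pics/c9.png",cv2.resize(np.hstack([T,S_]),None,fx=4,fy=4,interpolation=2))
E
```

```text
[600.7 197.5  81.7] [ 1.026 -0.052 -0.05 ] 29.99407321214676
```

View pics/c9.png

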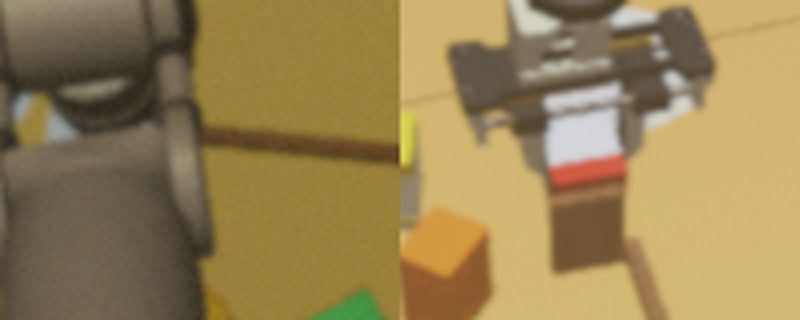

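The lid end is butting against the board's outer face instead of lying on top (side crop at about (588,180), lid end face hidden). I'll back off, and use side picture 8 to work out how the tin sits in the grip.

Request:
{"method": "jog_arm", "body": {
  "dp": [
    [0.01,0,-0.02],
    [0.01,0,-0.04],
    [0,0,0],
    [0,0,0]
  ],
  "twist": [0,0,0,0]
}}

```text
time: 13.52
tool_pos: [600.8, 215.5, 139.8]
tcp_rot: [-3.141, 0.001, 1.501]
contact_force: [-0.3, 0.6, -2.3]
grip_width: 59.4
finger_force: 30.0
```

```bash
cat > held.py <<'E'
import sys
from h import *
from plan import state
def held(img,tcp,psi=86.):
    p=P("side");im=cv2.imread(img);G=np.array(tcp)+[0,0,19];a=np.radians(psi);ux=np.array([np.cos(a),np.sin(a),0]);uy=np.array([-np.sin(a),np.cos(a),0])
    uv=proj(p,[G-32*ux])[0].astype(int);r=(uv[0]-26,uv[1]-26,uv[0]+26,uv[1]+26)
    h=cv2.cvtColor(im[r[1]:r[3],r[0]:r[2]],cv2.COLOR_BGR2HSV).astype(int)
    m=(((h[...,0]<12)|(h[...,0]>165))&(h[...,1]>140)&(h[...,2]>60)).astype(np.uint8)
    k,l,s,_=cv2.connectedComponentsWithStats(m);m=(l==1+np.argmax(s[1:,4])).astype(float)
    def pts(v):
        L,b,th,w=v;B=box(L-16,L,-30,30,-25,25)
        c,sn=np.cos(th),np.sin(th)
        al=B[:,0]*c-B[:,2]*sn; z=B[:,0]*sn+B[:,2]*c
        return G+np.outer(-al,ux)+np.outer(B[:,1]+w,uy)+np.c_[0*z,0*z,z+b]
    def f(v):
        return np.abs(render(p,[pts(v)],(0,0,0),r)-m).sum()/m.sum()
    for th0 in(0,.4,-.4):
        R=minimize(f,[32,0,th0,0],method="Nelder-Mead",options=dict(initial_simplex=[[32,0,th0,0],[40,0,th0,0],[32,8,th0,0],[32,0,th0+.2,0],[32,0,th0,5]],maxiter=600))
        print(img,int(m.sum()),"L %.1f b %.1f th %.1fdeg w %.1f e%.2f"%(R.x[0],R.x[1],np.degrees(R.x[2]),R.x[3],R.fun))
held("pics/side8.png",(599,231,153))
p,y,o=state();print(p,y,o["moment"]);cv2.imwrite("pics/side10.png",bot.capture("side"));held("pics/side10.png",p,y)
E
python3 held.py
```

```text
pics/side8.png 242 L 40.2 b -10.8 th -17.4deg w 4.6 e0.21
pics/side8.png 242 L 49.7 b 0.1 th -17.7deg w 7.0 e0.22
pics/side8.png 242 L 38.4 b -13.2 th -16.8deg w 2.9 e0.21
[600.84313994 215.49720598 139.79532725] 85.99649987107595 [-0.10563432  0.05317602  0.00834508]
pics/side10.png 210 L 41.4 b -3.5 th -23.6deg w 4.4 e0.23
pics/side10.png 210 L 37.0 b -9.0 th -24.0deg w 5.8 e0.23
pics/side10.png 210 L 36.4 b -9.7 th -23.8deg w 3.4 e0.23
```

The tin sits about centred in the pads with its lid drooped 17–24°, and it pivots fairly easily. I'll put more of the lid over the board before lowering.

```bash
python3 - <<'E'
from plan import *
print(torack(state()[0]))
g=lambda s,t,h=29:(*rk(-27,12+s*np.cos(t)+h*np.sin(t)),80-s*np.sin(t)+h*np.cos(t)-19,86,12)
plan([(*rk(-27,12+14),138,86),(*rk(-27,12+15),108,86,15),g(18,0)]+[g(18,np.radians(t)) for t in(15,30,45,60,75,90)])
E
```

```text
(np.float64(-26.581036231201132), np.float64(57.77109625075677))
[[-0.032, -0.0, 0.001], [0.0, -0.0, 0.01], [0.001, -0.0, 0.01], [0.0, -0.0, 0.01], [0.002, -0.0, 0.009], [0.001, -0.0, 0.009], [0.007, -0.0, 0.006], [0.005, -0.0, 0.007], [0.003, -0.0, 0.008], [0.001, -0.0, 0.009]] tw [-0.0, -0.0, -0.0, -0.0, -0.0, -0.0, -0.0, -0.0, -0.0, -0.0]
[[-0.001, -0.0, 0.009], [-0.004, -0.0, 0.008]] tw [-0.0, -0.0]
end [599.3 198.5  43.1] 86.0
```

Request:
{"method": "jog_arm", "body": {
  "dp": [
    [-0.016,0,0.001],
    [-0.016,0,0],
    [0,0,0.01],
    [0.001,0,0.01],
    [0,0,0.01]
  ],
  "twist": [0,0,0,0,0]
}}

```text
time: 14.2
tool_pos: [600.0, 188.9, 111.9]
tcp_rot: [3.138, -0.006, 1.502]
contact_force: [-6.5, 13.0, 25.7]
grip_width: 59.6
finger_force: 30.0
```

Request:
{"method": "jog_arm", "body": {
  "dp": [
    [0.002,0,0.009],
    [0.001,0,0.009],
    [0,0,0]
  ],
  "twist": [0,0,0]
}}

```text
time: 14.58
tool_pos: [600.4, 193.7, 94.3]
tcp_rot: [3.136, -0.008, 1.503]
contact_force: [-3.2, 14.0, 14.7]
grip_width: 60.0
finger_force: 30.0
```

```bash
cat > h2.py <<'E'
import sys
src=open('held.py').read().split('held("pics/side8')[0];exec(src)
from plan import torack
n=sys.argv[1]
p,y,o=state();print(p,y,torack(p),o["moment"]);cv2.imwrite(f"pics/side{n}.png",bot.capture("side"));held(f"pics/side{n}.png",p,y)
E
python3 h2.py 11
```

```text
[600.39450826 193.67539335  94.3439422 ] 86.10594989271242 (np.float64(-25.178528487128652), np.float64(36.00673859447582)) [ 2.14925302  0.80781713 -0.08362105]
pics/side11.png 290 L 18.2 b -16.5 th 2.0deg w -1.2 e0.13
pics/side11.png 290 L 35.4 b -23.3 th 42.8deg w 2.5 e0.18
pics/side11.png 290 L 29.0 b -4.6 th -0.7deg w 1.5 e0.14
```

The tin is now level on the board top, but the overlap is small. I'll lift slightly, shift 12 mm further over, then do the arc.

Request:
{"method": "jog_arm", "body": {
  "dp": [
    [0,0,-0.015],
    [-0.014,0,0],
    [0,0,0],
    [0,0,0]
  ],
  "twist": [0,0,0,0]
}}

```text
time: 15.12
tool_pos: [598.1, 173.9, 105.4]
tcp_rot: [-3.14, 0.0, 1.5]
contact_force: [0.3, 0.2, -2.1]
grip_width: 60.1
finger_force: 30.0
```

```bash
python3 h2.py 12
```

```text
[598.0798449  173.91804759 105.42220163] 85.97167575203804 (np.float64(-26.109350673428217), np.float64(16.13605797914644)) [-0.09327492  0.03920638  0.00521996]
pics/side12.png 319 L 32.5 b -3.3 th 2.5deg w 1.9 e0.09
pics/side12.png 319 L 38.2 b 2.4 th 1.7deg w 3.1 e0.10
pics/side12.png 319 L 24.9 b -9.9 th 2.7deg w 0.3 e0.09
```

```bash
python3 - <<'E'
from plan import *
g=lambda s,t,h=28:(*rk(-26,12+s*np.cos(t)+h*np.sin(t)),80-s*np.sin(t)+h*np.cos(t)-19,86,12)
plan([(*rk(-26,12+16),95,86,20)]+[g(18,np.radians(t)) for t in(0,15,30,45,60,75,90)])
E
```

```text
[[0.012, 0.0, 0.011], [0.002, 0.0, 0.006], [0.006, 0.0, 0.005], [0.005, 0.0, 0.007], [0.003, 0.0, 0.008], [0.001, 0.0, 0.009], [-0.002, 0.0, 0.009], [-0.003, 0.0, 0.008]] tw [-0.0, -0.0, -0.0, -0.0, -0.0, -0.0, -0.0, -0.0]
end [599.8 198.1  42.5] 86.0
```

Request:
{"method": "jog_arm", "body": {
  "dp": [
    [0.012,0,0.011],
    [0.002,0,0.006],
    [0.006,0,0.005],
    [0.004,0,0.007],
    [0,0,0]
  ],
  "twist": [0,0,0,0,0]
}}

```text
time: 15.8
tool_pos: [602.1, 201.7, 79.0]
tcp_rot: [3.135, -0.004, 1.503]
contact_force: [2.2, 7.5, 6.8]
grip_width: 59.8
finger_force: 30.0
```

```bash
python3 h2.py 13
```

```text
[602.11593262 201.7106411   79.04172599] 86.08716337360123 (np.float64(-24.02180798065775), np.float64(44.14249337477214)) [ 0.86952022 -0.24637359  0.02389315]
pics/side13.png 304 L 30.2 b 5.5 th -0.0deg w 1.8 e0.10
pics/side13.png 304 L 30.7 b -15.3 th 44.3deg w 0.4 e0.12
pics/side13.png 304 L 26.9 b 2.2 th -0.3deg w 0.9 e0.09
```

```bash
python3 - <<'E'
s=open('held.py').read().split('held("pics/side8')[0]
s=s.split('    for th0 in')[0]+'''
    o=[]
    for th in range(-30,91,10):
        best=min((f([L,b,np.radians(th),w]),L,b,w) for L in(30,33,36,39) for b in(-8,-4,0,4) for w in(-1,2))
        o.append((th,round(best[0],2),best[1:]))
    print(img,o)
'''
open('held2.py','w').write(s)
exec(s)
held("pics/side12.png",(598.1,173.9,105.4),86.)
held("pics/side13.png",(602.1,201.7,79.0),86.)
E
```

```text
pics/side12.png [(-30, np.float64(0.44), (30, 4, 2)), (-20, np.float64(0.29), (30, 4, 2)), (-10, np.float64(0.17), (33, 4, 2)), (0, np.float64(0.1), (30, -4, 2)), (10, np.float64(0.12), (30, -8, 2)), (20, np.float64(0.17), (36, -8, 2)), (30, np.float64(0.28), (39, -8, 2)), (40, np.float64(0.48), (36, -8, 2)), (50, np.float64(0.66), (30, -8, 2)), (60, np.float64(0.81), (30, -8, 2)), (70, np.float64(0.95), (30, -8, 2)), (80, np.float64(1.08), (30, -8, 2)), (90, np.float64(1.2), (30, -8, 2))]
pics/side13.png [(-30, np.float64(0.44), (30, 4, 2)), (-20, np.float64(0.31), (30, 4, 2)), (-10, np.float64(0.21), (30, 4, 2)), (0, np.float64(0.11), (30, 4, 2)), (10, np.float64(0.13), (33, 4, 2)), (20, np.float64(0.16), (30, -4, 2)), (30, np.float64(0.16), (30, -8, 2)), (40, np.float64(0.18), (39, -8, 2)), (50, np.float64(0.38), (30, -8, 2)), (60, np.float64(0.53), (30, -8, 2)), (70, np.float64(0.67), (30, -8, 2)), (80, np.float64(0.81), (30, -8, 2)), (90, np.float64(0.93), (30, -8, 2))]
```

Request:
{"method": "jog_arm", "body": {
  "dp": [
    [-0.005,0,0.004],
    [-0.002,0,0.005],
    [0,0,0.005],
    [0,0,0]
  ],
  "twist": [0,0,0,0]
}}

```text
time: 16.35
tool_pos: [601.9, 196.2, 65.8]
tcp_rot: [3.134, -0.007, 1.502]
contact_force: [1.8, 12.9, 10.6]
grip_width: 60.1
finger_force: 30.0
```

```bash
cat > h3.py <<'E'
import sys
exec(open('held2.py').read())
from plan import torack
n=sys.argv[1]
p,y,o=state();print(p,y,torack(p),o["moment"]);cv2.imwrite(f"pics/side{n}.png",bot.capture("side"));held(f"pics/side{n}.png",p,y)
E
python3 h3.py 14
```

```text
[601.87514974 196.18797398  65.83753146] 86.08688531614789 (np.float64(-23.87676254308827), np.float64(38.616483034627976)) [ 1.62748648  0.00525118 -0.01945853]
pics/side14.png [(-30, np.float64(0.86), (30, 4, 2)), (-20, np.float64(0.79), (30, 4, 2)), (-10, np.float64(0.7), (30, 4, 2)), (0, np.float64(0.59), (30, 4, 2)), (10, np.float64(0.46), (30, 4, 2)), (20, np.float64(0.33), (30, 4, 2)), (30, np.float64(0.27), (30, 4, 2)), (40, np.float64(0.23), (30, 0, 2)), (50, np.float64(0.24), (30, -4, 2)), (60, np.float64(0.27), (33, -8, 2)), (70, np.float64(0.27), (30, -8, 2)), (80, np.float64(0.37), (30, -8, 2)), (90, np.float64(0.5), (30, -8, 2))]
```

Request:
{"method": "jog_arm", "body": {
  "dp": [
    [0.001,0,0.006],
    [0.001,0,0.006],
    [0,0,0.006],
    [-0.002,0,0.005],
    [0,0,0]
  ],
  "twist": [0,0,0,0,0]
}}

```text
time: 17.02
tool_pos: [601.4, 196.6, 45.2]
tcp_rot: [3.135, -0.007, 1.502]
contact_force: [-6.0, 12.7, 27.3]
grip_width: 59.7
finger_force: 30.0
```

```bash
python3 h3.py 15
```

```text
[601.42440308 196.55445731  45.15552959] 86.06643937099693 (np.float64(-24.35197579083523), np.float64(38.95063113252393)) [ 1.89185881  1.57250556 -0.01170856]
pics/side15.png [(-30, np.float64(1.56), (30, 4, 2)), (-20, np.float64(1.47), (30, 4, 2)), (-10, np.float64(1.34), (30, 4, 2)), (0, np.float64(1.18), (30, 4, 2)), (10, np.float64(1.01), (30, 4, 2)), (20, np.float64(0.83), (30, 4, 2)), (30, np.float64(0.81), (30, 4, 2)), (40, np.float64(0.76), (30, 4, 2)), (50, np.float64(0.75), (30, -8, -1)), (60, np.float64(0.79), (30, -8, -1)), (70, np.float64(0.77), (30, -8, -1)), (80, np.float64(0.7), (30, -8, -1)), (90, np.float64(0.58), (30, -8, -1))]
```

```bash
python3 - <<'E'
import cv2,numpy as np
from plant import bot
cv2.imwrite("pics/top15.png",bot.capture("top"))
T=cv2.imread("pics/top15.png")[150:240,240:330];S_=cv2.imread("pics/side15.png")[125:215,280:370]
cv2.imwrite("pics/c15.png",cv2.resize(np.hstack([T,S_]),(800,400),interpolation=2))
E
```

```text
(no output)
```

View pics/c15.png

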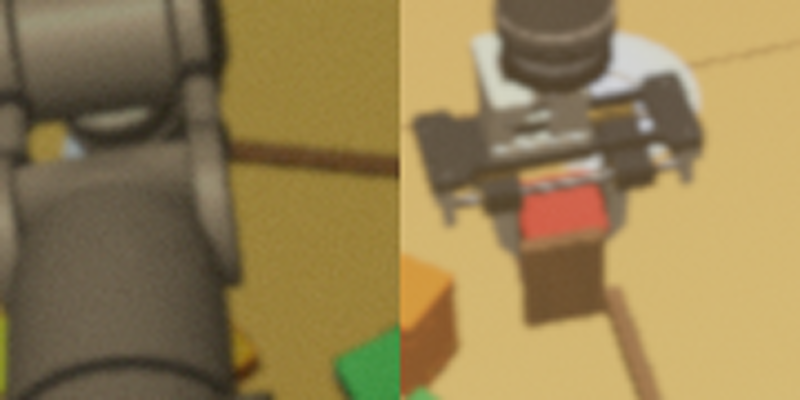

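The tin now stands nearly upright behind the board, with the red lid top facing up at about (565,205) in the crop, and its foot is probably touching the counter. I'll lift a little and press it against the board to square it.

Request:
{"method": "jog_arm", "body": {
  "dp": [
    [0,0,-0.008],
    [-0.004,0,0],
    [-0.003,0,0],
    [0,0,0]
  ],
  "twist": [0,0,0,0]
}}

```text
time: 17.62
tool_pos: [599.7, 192.6, 48.5]
tcp_rot: [3.138, -0.011, 1.503]
contact_force: [1.3, 27.8, -1.4]
grip_width: 59.8
finger_force: 30.0
```

```bash
python3 h3.py 16 | cut -c1-120; cat > lid.py <<'E'
import sys
from h import *
# lid-top blob of a colour in the side view: area, min-area rectangle, unprojected at z
def blob(img,roi,lo,hi,z):
    im=cv2.imread(img);m=cmask(im,roi,lo,hi).astype(np.uint8)
    k,l,s,c=cv2.connectedComponentsWithStats(m);i=1+np.argmax(s[1:,4])
    print(img,s[i].tolist(),c[i].round(1)+np.array(roi[:2]),unproj(P("side"),c[i]+np.array(roi[:2]),z).round(1))
E
python3 -c "
from lid import *
for n in(15,16): blob(f'pics/side{n}.png',(300,150,345,215),(0,140,150),(9,255,255),104); blob(f'pics/side{n}.png',(300,150,345,215),(0,140,60),(12,255,255),104)"
```

```text
[599.71410803 192.60247324  48.54410498] 86.0871560183028 (np.float64(-25.78242817234894), np.float64(34.88896974625231)
pics/side16.png [(-30, np.float64(1.64), (30, 4, 2)), (-20, np.float64(1.55), (30, 4, 2)), (-10, np.float64(1.42), (30, 
pics/side15.png [7, 17, 20, 12, 179] [316.3 172.4] [[593.9 163.9 104. ]]
pics/side15.png [7, 17, 20, 12, 195] [316.2 172.7] [[593.4 162.8 104. ]]
pics/side16.png [7, 17, 19, 12, 172] [316.  172.5] [[593.  163.8 104. ]]
pics/side16.png [7, 17, 19, 12, 186] [316.  172.7] [[592.7 162.8 104. ]]
```

It is pressed flat against the board at 28 N. I'll back off, lift over, turn 90° and set it down in front of the rail, clear of the board.

```bash
python3 - <<'E'
from plan import *
p,y,o=state();print(o['joint_positions'])
x,yy=torack(p)
plan([(*rk(x,yy+10),48,86),(*rk(x,yy+10),138,86,45),(*rk(-34,-66),138,-4,50),(*rk(-34,-66),60,-4,40)])
E
```

```text
[0.18435158 0.70299179 1.4327598  0.01120507 1.00003709 0.24661082]
[[0.01, 0.0, 0.001], [0.0, 0.0, -0.03], [0.0, 0.0, -0.03], [0.0, 0.0, -0.03], [-0.012, -0.001, -0.0], [-0.012, 0.001, -0.0], [-0.012, 0.003, -0.0], [-0.011, 0.006, -0.0], [-0.01, 0.007, -0.0], [-0.009, 0.009, -0.0]] tw [0.1, -0.0, -0.0, -0.0, 10.0, 10.0, 10.0, 10.0, 10.0, 10.0]
[[-0.007, 0.01, -0.0], [-0.005, 0.012, -0.0], [-0.003, 0.012, -0.0], [0.0, -0.0, 0.039], [0.0, -0.0, 0.039]] tw [10.0, 10.0, 10.0, -0.0, -0.0]
end [584.2  92.3  59.5] -4.0
```

Request:
{"method": "jog_arm", "body": {
  "dp": [
    [0.012,0,0],
    [0,0,-0.03],
    [0,0,-0.03],
    [0,0,-0.03],
    [-0.012,-0.001,0],
    [-0.012,0.001,0],
    [-0.012,0.003,0],
    [-0.011,0.006,0],
    [-0.01,0.007,0],
    [-0.009,0.009,0]
  ],
  "twist": [0,0,0,0,10,10,10,10,10,10]
}}

```text
time: 18.92
tool_pos: [588.7, 123.4, 137.4]
tcp_rot: [-3.141, 0.001, 0.449]
contact_force: [-0.7, 0.9, -2.1]
grip_width: 59.7
finger_force: 30.0
```

Request:
{"method": "jog_arm", "body": {
  "dp": [
    [-0.007,0.01,0],
    [-0.005,0.012,0],
    [-0.003,0.012,0],
    [0,0,0],
    [0,0,0]
  ],
  "twist": [10,10,10,0,0]
}}

```text
time: 19.55
tool_pos: [583.8, 86.8, 137.9]
tcp_rot: [-3.141, 0.0, -0.066]
contact_force: [0.2, 0.1, -1.9]
grip_width: 59.6
finger_force: 30.0
```

```bash
cat > tinfit.py <<'E'
import sys
from h import *
from plan import state,torack
# fit coloured lid of a tin upright, lifted by dz, in side (and top) view; prints cost vs tilt
n=sys.argv[1]
for c in("side","top"): cv2.imwrite(f"pics/{c}{n}.png",bot.capture(c))
p,y,o=state();print(p.round(1),round(y,1),[round(v,1) for v in torack(p)],np.array(o["moment"]).round(2))
im=cv2.imread(f"pics/side{n}.png");uv=proj(P("side"),[p+[0,0,19]])[0].astype(int)
r=(uv[0]-40,uv[1]-40,uv[0]+40,uv[1]+40)
h=cv2.cvtColor(im[r[1]:r[3],r[0]:r[2]],cv2.COLOR_BGR2HSV).astype(int)
red=((h[...,0]<12)|(h[...,0]>165))&(h[...,1]>140)
wh=(h[...,1]<45)&(h[...,2]>120)
for nm,m in(("red",red),("white",wh)):
    k,l,s,ct=cv2.connectedComponentsWithStats(m.astype(np.uint8))
    for i in range(1,k):
        if s[i,4]>8:
            q=cv2.minAreaRect(np.argwhere(l==i)[:,::-1].astype(np.float32))
            print(nm,s[i,4],(ct[i]+r[:2]).round(1),"bbox",s[i,2:4],"rect",np.round(q[1],1),round(q[2],1))
print("G at",uv,"expected vertical edge dir",(proj(P("side"),[p+[0,0,-30]])[0]-proj(P("side"),[p+[0,0,30]])[0]).round(1))
E
python3 tinfit.py 17
```

```text
[583.8  86.9 138. ] -3.8 [np.float64(-34.2), np.float64(-71.7)] [-0.07  0.16 -0.01]
red 28 [322.8 165.5] bbox [9 4] rect [3. 8.] 90.0
white 300 [337.9 148.1] bbox [17 24] rect [23. 16.] 90.0
white 47 [301.6 149.6] bbox [ 7 14] rect [13.6  4. ] 69.4
white 9 [311.1 147.1] bbox [3 4] rect [3. 2.] 90.0
white 10 [311.5 159. ] bbox [4 3] rect [2. 3.] 90.0
white 11 [324.7 161.5] bbox [6 2] rect [1. 5.] 90.0
G at [321 177] expected vertical edge dir [ 0.  14.9]
```

Request:
{"method": "jog_arm", "body": {
  "dp": [
    [0,0,0.045],
    [0,0,0.035],
    [0,0,0.015],
    [0,0,0]
  ],
  "twist": [0,0,0,0]
}}

```text
time: 20.15
tool_pos: [582.0, 86.9, 42.9]
tcp_rot: [3.141, 0.004, -0.067]
contact_force: [-4.0, 0.2, 0.3]
grip_width: 60.2
finger_force: 30.0
```

Request:
{"method": "jog_arm", "body": {
  "dp": [
    [0,0,0.004],
    [0,0,0.004],
    [0,0,0]
  ],
  "twist": [0,0,0]
}}

```text
time: 20.52
tool_pos: [582.4, 86.8, 38.2]
tcp_rot: [3.141, 0.002, -0.067]
contact_force: [-14.9, -1.2, 22.3]
grip_width: 59.7
finger_force: 30.0
```

The foot leans towards the rail (tin roughly 70° upright) and catches it. I'll back off from the rail and press the foot flat on the counter, which rights it.

Request:
{"method": "jog_arm", "body": {
  "dp": [
    [0,0,-0.01],
    [-0.02,0,0],
    [0,0,0.008],
    [0,0,0]
  ],
  "twist": [0,0,0,0]
}}

```text
time: 21.02
tool_pos: [564.5, 87.9, 37.2]
tcp_rot: [-3.141, -0.0, -0.069]
contact_force: [-0.8, 1.4, 0.0]
grip_width: 60.0
finger_force: 30.0
```

Request:
{"method": "jog_arm", "body": {
  "dp": [
    [0,0,0.004],
    [0,0,0.003],
    [0,0,0]
  ],
  "twist": [0,0,0]
}}

```text
time: 21.4
tool_pos: [567.7, 87.6, 34.9]
tcp_rot: [-3.141, -0.009, -0.069]
contact_force: [-4.8, -0.2, 30.3]
grip_width: 59.9
finger_force: 30.0
```

```bash
python3 tinfit.py 18
```

```text
[567.7  87.6  34.9] -3.9 [np.float64(-50.4), np.float64(-72.1)] [-0.08  1.07 -0.04]
red 46 [315.7 192.3] bbox [9 7] rect [8. 6.] 0.0
red 13 [305.3 196.6] bbox [3 7] rect [6. 2.] 90.0
G at [315 203] expected vertical edge dir [ 0.2 13.2]
```

Request:
{"method": "jog_arm", "body": {
  "dp": [
    [0,0,0.003],
    [0,0,0.002],
    [0,0,0]
  ],
  "twist": [0,0,0]
}}

```text
time: 21.88
tool_pos: [570.1, 87.4, 31.5]
tcp_rot: [-3.141, -0.015, -0.069]
contact_force: [-2.7, -1.2, 36.7]
grip_width: 59.6
finger_force: 30.0
```

```bash
python3 tinfit.py 19
```

```text
[570.1  87.4  31.5] -3.9 [np.float64(-48.0), np.float64(-72.1)] [-0.29  0.61  0.02]
red 50 [316.4 192.9] bbox [9 7] rect [6. 8.] 90.0
red 12 [305.8 196.3] bbox [3 6] rect [5.1 1.9] 71.6
G at [316 203] expected vertical edge dir [ 0.2 13.1]
```

Request:
{"method": "jog_arm", "body": {
  "dp": [
    [-0.002,0,0.002],
    [-0.002,0,0.002],
    [0,0,0]
  ],
  "twist": [0,0,0]
}}

```text
time: 22.35
tool_pos: [567.8, 87.6, 28.0]
tcp_rot: [-3.14, -0.019, -0.069]
contact_force: [-0.5, -0.9, 36.0]
grip_width: 59.6
finger_force: 30.0
```

```bash
python3 tinfit.py 20
```

```text
[567.8  87.6  28. ] -3.9 [np.float64(-50.3), np.float64(-72.1)] [-0.34 -0.13 -0.07]
red 49 [315.7 193.9] bbox [9 7] rect [5.8 8. ] 76.0
red 11 [305. 197.] bbox [3 5] rect [4. 2.] 90.0
G at [315 204] expected vertical edge dir [ 0.2 13.1]
```

The force has saturated at the pad slip limit with the contact point centred, so the foot is flat. I'll release, clear out and measure.

Request:
{"method": "jog_arm", "body": {
  "dp": [
    [0,0,0],
    [0,0,0],
    [0,0,0],
    [0,0,-0.05],
    [0,0,-0.05],
    [0,-0.05,-0.03],
    [0,-0.06,0],
    [0,-0.06,0]
  ],
  "twist": [0,0,0,0,0,0,0,0],
  "jaw": 0.08
}}

```text
time: 23.45
tool_pos: [571.8, 259.0, 151.3]
tcp_rot: [-3.142, -0.0, -0.07]
contact_force: [1.0, -0.3, -0.2]
grip_width: 80.0
finger_force: 0.0
```

```bash
cat > lidfit.py <<'E'
import sys
from h import *
from plan import torack
C=dict(red=[((0,120,60),(10,255,255))],green=[((42,60,60),(80,255,255))],yellow=[((26,150,100),(41,255,255))])
def lidfit(col,q0,n,w=22,cams=("top",)):
    pt=P("top");r=None
    im=cv2.imread(f"pics/top{n}.png");uv=proj(pt,[[q0[0],q0[1],80]])[0].round().astype(int)
    r=(uv[0]-w,uv[1]-w,uv[0]+w,uv[1]+w)
    m=cmask(im,r,*C[col][0]).astype(np.uint8)
    k,l,s,ct=cv2.connectedComponentsWithStats(m)
    if k<2: print(col,"none");return
    m=(l==1+np.argmax(s[1:,4])).astype(float);c=ct[1+np.argmax(s[1:,4])]+[r[0],r[1]]
    g=unproj(pt,c,80)[0]
    q,f=fit([(pt,m,r)],[box(-25,25,-30,30,66,80)],(g[0],g[1],q0[2]))
    print(col,int(m.sum()),"world",q[:2].round(1),"yaw",round(np.degrees(q[2]),1),"rack",np.round(torack(q),1),"e",round(f,2));return q
if __name__=="__main__":
    n=sys.argv[1]
    for c in("side","top"): cv2.imwrite(f"pics/{c}{n}.png",bot.capture(c))
    a=sys.argv[2:]
    for i in range(0,len(a),4): lidfit(a[i],(float(a[i+1]),float(a[i+2]),np.radians(float(a[i+3]))),n)
E
python3 lidfit.py 21 red 568 87 -4 green 459 26 30; python3 -c "
from lid import *
blob('pics/side21.png',(290,170,350,230),(0,120,100),(10,255,255),80)"
```

```text
red 296 world [572.   87.9] yaw -0.9 rack [-46.1 -71.5] e 0.12
green 319 world [458.5  26.2] yaw 30.1 rack [-155.1 -140.9] e 0.09
pics/side21.png [17, 16, 20, 23, 298] [316.5 197.1] [[569.7  87.2  80. ]]
```

The red tin now stands upright at rack (-46, -71.5), well aligned. I'll regrip it across its 50 mm depth and slide it home.

```bash
python3 -c "
from plan import *
plan([(571.5,88,120,86),(571.5,88,34,86,29)])"
```

```text
[[0.001, 0.019, 0.003], [-0.002, 0.019, 0.003], [-0.005, 0.019, 0.003], [-0.009, 0.018, 0.004], [-0.011, 0.016, 0.003], [-0.014, 0.013, 0.004], [-0.016, 0.011, 0.003], [-0.018, 0.008, 0.004], [-0.019, 0.005, 0.003], [0.0, -0.0, 0.029]] tw [-10.0, -10.0, -9.9, -10.0, -9.9, -10.0, -9.9, -10.0, -9.9, -0.0]
[[0.0, -0.0, 0.029], [0.0, -0.0, 0.028]] tw [-0.0, -0.0]
end [572.   87.9  34.4] 86.0
```

Request:
{"method": "jog_arm", "body": {
  "dp": [
    [0.001,0.019,0.003],
    [-0.002,0.019,0.003],
    [-0.005,0.019,0.003],
    [-0.009,0.018,0.004],
    [-0.011,0.016,0.003],
    [-0.014,0.013,0.004],
    [-0.016,0.011,0.003],
    [-0.018,0.008,0.004],
    [-0.019,0.005,0.003],
    [0,0,0]
  ],
  "twist": [-10,-10,-9.9,-10,-9.9,-10,-9.9,-10,-9.9,0]
}}

```text
time: 24.8
tool_pos: [571.4, 80.8, 120.5]
tcp_rot: [-3.14, 0.0, 1.491]
contact_force: [0.0, 0.7, -0.7]
grip_width: 79.8
finger_force: 0.0
```

Request:
{"method": "jog_arm", "body": {
  "dp": [
    [0,0,0.029],
    [0,0,0.029],
    [0,0,0.028],
    [0,0,0]
  ],
  "twist": [0,0,0,0]
}}

```text
time: 25.3
tool_pos: [570.3, 82.9, 33.4]
tcp_rot: [-3.137, 0.0, 1.492]
contact_force: [0.3, -0.8, -1.0]
grip_width: 79.9
finger_force: 0.0
```

Request:
{"method": "jog_arm", "body": {
  "dp": [
    [0,0,0],
    [0,0,0],
    [0,0,0],
    [0,0,0]
  ],
  "twist": [0,0,0,0],
  "jaw": 0.03
}}

```text
time: 25.8
tool_pos: [572.1, 82.3, 36.0]
tcp_rot: [3.14, -0.0, 1.494]
contact_force: [0.6, 0.6, 3.2]
grip_width: 49.7
finger_force: 30.0
```

Request:
{"method": "jog_arm", "body": {
  "dp": [
    [0,0.009,-0.003],
    [0,0.009,0],
    [0.012,0,0],
    [0.012,0,0],
    [0.01,0,0],
    [0,0,0.003],
    [0,0,0]
  ],
  "twist": [-0.5,0,0,0,0,0,0]
}}

```text
time: 26.68
tool_pos: [592.3, 115.7, 35.9]
tcp_rot: [3.14, -0.001, 1.504]
contact_force: [-0.9, 2.3, 3.2]
grip_width: 50.0
finger_force: 30.0
```

Request:
{"method": "jog_arm", "body": {
  "dp": [
    [0,0.003,0],
    [0,0.003,0],
    [0,0,0]
  ],
  "twist": [0,0,0]
}}

```text
time: 27.05
tool_pos: [595.4, 114.8, 36.0]
tcp_rot: [-3.136, -0.0, 1.503]
contact_force: [-12.1, 2.6, 13.3]
grip_width: 50.0
finger_force: 30.0
```

Request:
{"method": "jog_arm", "body": {
  "dp": [
    [0.004,0,0],
    [0.003,0,0],
    [0,0,0]
  ],
  "twist": [0,0,0]
}}

```text
time: 27.42
tool_pos: [595.6, 118.6, 36.2]
tcp_rot: [-3.135, 0.005, 1.503]
contact_force: [-12.6, -11.1, 15.3]
grip_width: 50.0
finger_force: 30.0
```

The red tin touches both the rail and the board at about 12 N each. I'll release and move to the green tin.

Request:
{"method": "jog_arm", "body": {
  "dp": [
    [0,0,0],
    [0,0,0],
    [0,0,0],
    [0,0,-0.05],
    [0,0,-0.05],
    [-0.05,-0.05,0]
  ],
  "twist": [0,0,0,0,0,0],
  "jaw": 0.07
}}

```text
time: 28.18
tool_pos: [556.9, 81.5, 139.9]
tcp_rot: [3.128, -0.001, 1.506]
contact_force: [0.4, -0.7, -0.9]
grip_width: 69.9
finger_force: 0.0
```

```bash
python3 -c "
from plan import *
p,y,o=state();print(p,y,o['joint_positions'])
print('A');plan([(458.5,26,110,120),(458.5,26,34,120,26)])
"
```

```text
[556.90133111  81.49950906 139.93681978] 86.30890100851292 [8.91966119e-03 4.83917581e-01 1.55567421e+00 4.57762996e-04
 1.08798068e+00 7.31417949e-02]
A
[[-0.015, -0.024, 0.007], [-0.012, -0.026, 0.008], [-0.008, -0.027, 0.007], [-0.004, -0.028, 0.008], [-0.0, 0.0, 0.025], [-0.0, 0.0, 0.025], [-0.0, 0.0, 0.026]] tw [-8.4, -8.4, -8.4, -8.5, 0.0, 0.0, 0.0]
end [458.   26.1  33.9] 120.0
```

Request:
{"method": "jog_arm", "body": {
  "dp": [
    [-0.015,-0.024,0.007],
    [-0.012,-0.026,0.008],
    [-0.008,-0.027,0.007],
    [-0.004,-0.028,0.008],
    [0,0,0],
    [0,0,0.025],
    [0,0,0.025],
    [0,0,0.026],
    [0,0,0]
  ],
  "twist": [-8.4,-8.4,-8.4,-8.5,0,0,0,0,0],
  "jaw": 0.075
}}

```text
time: 29.3
tool_pos: [452.3, 25.7, 28.2]
tcp_rot: [-3.14, -0.002, 2.09]
contact_force: [-0.7, 0.3, -0.8]
grip_width: 74.6
finger_force: 0.0
```

Request:
{"method": "jog_arm", "body": {
  "dp": [
    [0,0,0],
    [0,0,0],
    [0,0,0],
    [0,0,0],
    [0,0,-0.05],
    [0,0,-0.05],
    [0,0,0]
  ],
  "twist": [0,0,0,0,0,0,0],
  "jaw": 0.03
}}

```text
time: 30.18
tool_pos: [454.2, 25.1, 132.3]
tcp_rot: [3.136, 0.004, 2.091]
contact_force: [0.5, 0.4, -3.6]
grip_width: 49.8
finger_force: 30.0
```

```bash
python3 lidfit.py 22 red 596 128 -4; python3 -c "
from plan import *
p,y,o=state();print(p,y,o['moment'])
plan([(*rk(-34,-108),133,86),(*rk(-34,-108),42,86,30)])
"
```

```text
red 317 world [595.  125.5] yaw -6.0 rack [-25.8 -32.3] e 0.11
[451.63416103  25.30174881 128.86186847] 119.8287892157518 [-0.02691468  0.01560754 -0.01332615]
[[-0.011, 0.031, -0.001], [-0.006, 0.033, -0.001], [-0.001, 0.033, -0.001], [0.004, 0.033, -0.001], [0.0, -0.0, 0.023], [0.0, -0.0, 0.023], [0.0, -0.0, 0.022], [0.0, -0.0, 0.023]] tw [8.5, 8.4, 8.5, 8.4, 0.0, 0.0, 0.0, 0.0]
end [581.9  50.5  41.9] 86.0
```

Request:
{"method": "jog_arm", "body": {
  "dp": [
    [-0.011,0.031,-0.001],
    [-0.006,0.033,-0.001],
    [-0.001,0.033,-0.001],
    [0.004,0.033,-0.001],
    [0,0,0],
    [0,0,0.033],
    [0,0,0.033],
    [0,0,0.028],
    [0,0,0]
  ],
  "twist": [8.5,8.4,8.5,8.4,0,0,0,0,0]
}}

```text
time: 31.4
tool_pos: [579.0, 50.5, 35.8]
tcp_rot: [-3.133, 0.0, 1.503]
contact_force: [-0.8, -0.2, -2.0]
grip_width: 49.8
finger_force: 30.0
```

```bash
python3 -c "
from plan import *
p,y,o=state();print(p,y,torack(p),o['contact_force'])"
```

```text
[578.95579468  50.47292094  35.8294039 ] 86.09808301066606 (np.float64(-36.57571893022442), np.float64(-108.34238884902904)) [-0.75922244 -0.19599018 -1.97004603]
```

Request:
{"method": "jog_arm", "body": {
  "dp": [
    [0,0.008,0],
    [0.01,0,0.003],
    [0,0,0.003],
    [0,0,0]
  ],
  "twist": [0,0,0,0]
}}

```text
time: 31.9
tool_pos: [591.3, 60.2, 33.5]
tcp_rot: [3.141, -0.0, 1.502]
contact_force: [-2.9, 0.6, -2.2]
grip_width: 50.0
finger_force: 30.0
```

Request:
{"method": "jog_arm", "body": {
  "dp": [
    [0,0.003,0],
    [0,0.003,0],
    [0.004,0,0],
    [0.004,0,0],
    [0,0,0]
  ],
  "twist": [0,0,0,0,0]
}}

```text
time: 32.52
tool_pos: [592.1, 66.5, 31.4]
tcp_rot: [-3.128, 0.002, 1.502]
contact_force: [-16.5, -2.9, -1.5]
grip_width: 49.9
finger_force: 30.0
```

Request:
{"method": "jog_arm", "body": {
  "dp": [
    [0,-0.001,0.002],
    [0.003,0,0.001],
    [0.003,0,0],
    [0,0,0]
  ],
  "twist": [0,0,0,0]
}}

```text
time: 33.02
tool_pos: [592.2, 70.2, 30.5]
tcp_rot: [-3.13, 0.006, 1.502]
contact_force: [-20.9, -13.9, 12.4]
grip_width: 50.6
finger_force: 30.0
```

```bash
python3 -c "
from plan import *
p,y,o=state();print(p,y,torack(p),o['contact_force'])"
```

```text
[592.22135267  70.20474444  30.53189427] 86.06667218478073 (np.float64(-24.718897601715828), np.float64(-87.73327253173316)) [-20.91937417 -13.93053802  12.35029895]
```

Request:
{"method": "jog_arm", "body": {
  "dp": [
    [0.003,0.001,0],
    [0,0,0]
  ],
  "twist": [0,0]
}}

```text
time: 33.28
tool_pos: [592.3, 70.4, 30.5]
tcp_rot: [-3.128, 0.009, 1.503]
contact_force: [-25.6, -26.4, 16.1]
grip_width: 50.0
finger_force: 30.0
```

Request:
{"method": "jog_arm", "body": {
  "dp": [
    [0,0,0],
    [0,0,0],
    [0,0,0],
    [0,0,-0.055],
    [0,0,-0.055],
    [0,-0.02,0]
  ],
  "twist": [0,0,0,0,0,0],
  "jaw": 0.07
}}

```text
time: 34.02
tool_pos: [583.0, 78.0, 145.9]
tcp_rot: [3.128, -0.001, 1.502]
contact_force: [0.7, 0.6, -0.9]
grip_width: 70.0
finger_force: 0.0
```

```bash
python3 -c "
from plan import *
plan([(460,278,125,71.5),(460,278,31,71.5,32)])
"
```

```text
[[0.038, -0.027, 0.004], [0.037, -0.029, 0.004], [0.035, -0.031, 0.004], [0.034, -0.033, 0.004], [0.032, -0.035, 0.005], [-0.0, 0.0, 0.031], [-0.0, 0.0, 0.031], [-0.0, 0.0, 0.032]] tw [2.9, 2.9, 2.9, 2.9, 2.9, 0.0, 0.0, 0.0]
end [459.8 278.4  30.9] 71.5
```

Request:
{"method": "jog_arm", "body": {
  "dp": [
    [0.038,-0.027,0.004],
    [0.037,-0.029,0.004],
    [0.035,-0.031,0.004],
    [0.034,-0.033,0.004],
    [0.032,-0.035,0.005],
    [0,0,0],
    [0,0,0]
  ],
  "twist": [2.9,2.9,2.9,2.9,2.9,0,0],
  "jaw": 0.08
}}

```text
time: 34.9
tool_pos: [456.2, 278.4, 119.8]
tcp_rot: [3.14, -0.001, 1.25]
contact_force: [0.3, 0.1, -0.3]
grip_width: 80.0
finger_force: 0.0
```

```bash
python3 lidfit.py 23 red 596 128 -4 green 592 68 -4; python3 -c "
from plan import *
plan([(460,278,31,71.5,32)])
"
```

```text
red 299 world [595.6 129.5] yaw -2.8 rack [-25.5 -28.3] e 0.11
green 300 world [591.3  67.1] yaw -4.9 rack [-25.4 -90.8] e 0.1
[[0.001, 0.001, 0.03], [0.0, 0.001, 0.029], [0.001, 0.001, 0.03]] tw [-0.0, -0.0, -0.0]
end [459.9 278.5  30.6] 71.5
```

Request:
{"method": "jog_arm", "body": {
  "dp": [
    [0.001,0.001,0.03],
    [0,0.001,0.029],
    [0.001,0.001,0.029],
    [0,0,0]
  ],
  "twist": [0,0,0,0]
}}

```text
time: 35.5
tool_pos: [458.4, 277.7, 29.7]
tcp_rot: [-3.139, 0.003, 1.247]
contact_force: [-0.1, -0.6, 1.1]
grip_width: 80.1
finger_force: 0.0
```

Request:
{"method": "jog_arm", "body": {
  "dp": [
    [0,0,0],
    [0,0,0],
    [0,0,0],
    [0,0,0],
    [0,0,-0.055],
    [0,0,-0.06],
    [0,0,0]
  ],
  "twist": [0,0,0,0,0,0,0],
  "jaw": 0.03
}}

```text
time: 36.38
tool_pos: [461.3, 280.4, 151.0]
tcp_rot: [3.134, -0.007, 1.249]
contact_force: [0.1, -0.5, -2.2]
grip_width: 49.5
finger_force: 30.0
```

```bash
python3 -c "
from plan import *
plan([(450,120,148,80),(*rk(-32,-172),148,86),(*rk(-32,-172),36,86,30)])
"
```

```text
[[-0.052, 0.013, 0.001], [-0.052, 0.011, 0.001], [-0.053, 0.008, 0.001], [-0.027, 0.038, 0.0], [-0.028, 0.037, 0.0], [-0.03, 0.036, 0.0], [-0.03, 0.035, 0.0], [0.0, 0.0, 0.028], [0.0, 0.0, 0.028], [0.0, 0.0, 0.028]] tw [-2.8, -2.8, -2.8, -1.5, -1.5, -1.5, -1.5, -0.0, -0.0, -0.0]
[[0.0, 0.0, 0.028]] tw [-0.0]
end [578.9 -13.3  36. ] 86.0
```

Request:
{"method": "jog_arm", "body": {
  "dp": [
    [-0.052,0.013,0.001],
    [-0.052,0.011,0.001],
    [-0.053,0.008,0.001],
    [-0.027,0.038,0],
    [-0.028,0.037,0],
    [-0.03,0.036,0],
    [-0.03,0.035,0],
    [0,0,0],
    [0,0,0]
  ],
  "twist": [-2.8,-2.8,-2.8,-1.5,-1.5,-1.5,-1.5,0,0]
}}

```text
time: 37.5
tool_pos: [575.1, -14.2, 141.9]
tcp_rot: [-3.138, -0.001, 1.499]
contact_force: [0.5, 0.1, -1.2]
grip_width: 49.7
finger_force: 30.0
```

Request:
{"method": "jog_arm", "body": {
  "dp": [
    [0,0,0.03],
    [0,0,0.03],
    [0,0,0.03],
    [0,0,0.018],
    [0,0,0]
  ],
  "twist": [0,0,0,0,0]
}}

```text
time: 38.12
tool_pos: [574.7, -13.3, 34.2]
tcp_rot: [-3.138, -0.0, 1.501]
contact_force: [-0.3, -0.6, -1.2]
grip_width: 49.9
finger_force: 30.0
```

```bash
python3 -c "
from plan import *
p,y,o=state();print(p,y,torack(p),o['contact_force'])"
```

```text
[574.72403191 -13.33423755  34.21353931] 86.00691703039321 (np.float64(-36.34621096486493), np.float64(-172.28930915407344)) [-0.29731274 -0.62537439 -1.17921344]
```

Request:
{"method": "jog_arm", "body": {
  "dp": [
    [0,0.009,0],
    [0.01,0,0.002],
    [0,0.003,0.002],
    [0,0.002,0],
    [0,0,0]
  ],
  "twist": [0,0,0,0,0]
}}

```text
time: 38.75
tool_pos: [586.8, -4.0, 32.1]
tcp_rot: [-3.132, -0.001, 1.501]
contact_force: [-18.0, 3.9, 15.0]
grip_width: 49.8
finger_force: 30.0
```

```bash
python3 -c "
from plan import *
p,y,o=state();print(p,y,torack(p),o['contact_force'])"
```

```text
[586.82352196  -3.9994234   32.10073396] 85.97467393982623 (np.float64(-24.92735837998554), np.float64(-162.13321638361722)) [-17.97833158   3.91516309  15.01769765]
```

Touching the rail and on the counter. Now I'll push along the rail.

Request:
{"method": "jog_arm", "body": {
  "dp": [
    [0.004,-0.001,-0.001],
    [0.004,0,0],
    [0.003,0,0],
    [0,0,0]
  ],
  "twist": [0,0,0,0]
}}

```text
time: 39.25
tool_pos: [587.4, 4.8, 32.1]
tcp_rot: [-3.134, 0.002, 1.5]
contact_force: [-12.2, -5.9, 5.3]
grip_width: 49.8
finger_force: 30.0
```

Request:
{"method": "jog_arm", "body": {
  "dp": [
    [0.003,0,0],
    [0.002,0,0],
    [0,0,0]
  ],
  "twist": [0,0,0]
}}

```text
time: 39.62
tool_pos: [587.7, 9.6, 32.1]
tcp_rot: [-3.134, 0.002, 1.5]
contact_force: [-11.1, -7.6, 5.0]
grip_width: 49.4
finger_force: 30.0
```

```bash
python3 -c "
from plan import *
p,y,o=state();print(p,y,torack(p),o['contact_force'])"
```

```text
[587.71999872   9.57439734  32.10357528] 85.95825292333843 (np.float64(-24.979927261241727), np.float64(-148.52992573462035)) [-11.11070045  -7.62405425   5.04671987]
```

Request:
{"method": "jog_arm", "body": {
  "dp": [
    [0.002,0,0],
    [0.002,0,0],
    [0,0,0]
  ],
  "twist": [0,0,0]
}}

```text
time: 40.0
tool_pos: [587.9, 10.5, 32.2]
tcp_rot: [-3.134, 0.006, 1.5]
contact_force: [-13.6, -20.1, 6.0]
grip_width: 49.7
finger_force: 30.0
```

Request:
{"method": "jog_arm", "body": {
  "dp": [
    [0.002,0,0],
    [0,0,0]
  ],
  "twist": [0,0]
}}

```text
time: 40.25
tool_pos: [587.9, 10.9, 32.2]
tcp_rot: [-3.134, 0.008, 1.5]
contact_force: [-14.0, -26.7, 5.9]
grip_width: 50.1
finger_force: 30.0
```

Request:
{"method": "jog_arm", "body": {
  "dp": [
    [0,0,0],
    [0,0,0],
    [0,0,0],
    [0,0,-0.055],
    [0,0,-0.055],
    [0,-0.06,-0.03],
    [0,-0.06,0],
    [-0.06,-0.06,0],
    [-0.06,0,0],
    [0,0,0]
  ],
  "twist": [0,0,0,0,0,0,0,0,0,0],
  "jaw": 0.07
}}

```text
time: 41.5
tool_pos: [424.7, -79.1, 171.0]
tcp_rot: [3.139, 0.001, 1.495]
contact_force: [-0.0, 1.0, 0.9]
grip_width: 69.9
finger_force: 0.0
```

```bash
python3 lidfit.py 24 red 596 128 -4 green 592 68 -4 yellow 588 8 -4; python3 - <<'E'
from h import *
from plan import rk
# fit each lid also in the side view, and body verticality by lid centroid agreement
C=dict(red=((0,120,100),(10,255,255)),green=((42,60,60),(80,255,255)),yellow=((26,125,120),(41,255,255)))
ps=P("side");im=cv2.imread("pics/side24.png")
for k,(n,c) in enumerate(C.items()):
    x,y=rk(-25,-30-60*k);uv=proj(ps,[[x,y,76]])[0].round().astype(int);r=(uv[0]-15,uv[1]-15,uv[0]+15,uv[1]+15)
    m=cmask(im,r,*c).astype(np.uint8);q=np.argwhere(m)[:,::-1].mean(0)+[r[0],r[1]]
    e=render(ps,[box(-25,25,-30,30,66,80)],(x,y,np.radians(-4)),r)
    g=np.array([ (e*np.arange(30)[None]).sum(),(e*np.arange(30)[:,None]).sum()])/e.sum()+[r[0],r[1]]
    print(n,int(m.sum()),round(e.sum()),"centroid seen-expected px",(q-g).round(1))
# others moved?
a=cv2.imread("pics/top0.png");b=cv2.imread("pics/top24.png")
for nm,(u,v) in dict(orange=(286,228),pink=(363,225),salt=(401,192),bottle=(358,140),plate=(224,166),mug=(190,278),spoon=(382,262)).items():
    d=cv2.absdiff(a[v-12:v+12,max(0,u-12):u+12],b[v-12:v+12,max(0,u-12):u+12]);print(nm,d.mean().round(1),end="; ")
a=cv2.imread("pics/side0.png");b=im;print()
for l in("salt","bottle","mug","spoon","plate"):
    print(l,[np.round(x["bbox"],1).tolist() for x in bot.find_in("side",l)[:1]])
E
```

```text
red 298 world [595.3 129.9] yaw -4.0 rack [-25.8 -28. ] e 0.12
green 295 world [591.5  67.9] yaw -2.9 rack [-25.3 -90. ] e 0.12
yellow 323 world [589.   9.] yaw -4.7 rack [ -23.7 -149. ] e 0.07
red 205 305 centroid seen-expected px [-0.4 -2. ]
green 200 330 centroid seen-expected px [ 0.4 -1.3]
yellow 282 360 centroid seen-expected px [-0.3 -1.4]
orange 3.3; pink 33.6; salt 3.0; bottle 3.0; plate 3.8; mug 3.0; spoon 29.2; 
salt [[362.6, 284.4, 16.9, 27.5]]
bottle [[393.1, 225.1, 27.0, 44.1]]
mug [[212.8, 146.9, 29.7, 27.8]]
spoon []
plate [[323.1, 145.7, 49.1, 31.4]]
```

```bash
python3 - <<'E'
from h import *
from plan import rk
for c in("top","side"):
    im=cv2.imread(f"pics/{c}24.png");p=P(c)
    for y0 in(-60,-120):
        out=[]
        for y in range(y0-12,y0+13,2):
            uv=np.array([proj(p,[[*rk(x,y),80]])[0] for x in range(-40,-8,2)],np.float32)
            v=cv2.remap(im,uv[:,:1],uv[:,1:],cv2.INTER_LINEAR).reshape(-1,3).mean(0);out.append(v.round().astype(int).tolist())
        print(c,y0,out)
E
```

```text
top -60 [[69, 150, 70], [69, 150, 70], [68, 149, 70], [66, 145, 71], [62, 135, 75], [53, 116, 88], [43, 93, 107], [36, 72, 128], [33, 60, 141], [34, 55, 149], [35, 55, 153], [36, 55, 154], [36, 55, 154]]
top -120 [[31, 159, 151], [31, 159, 152], [31, 158, 151], [30, 154, 148], [28, 146, 139], [33, 136, 124], [41, 130, 104], [52, 132, 86], [59, 137, 73], [64, 143, 68], [65, 145, 67], [66, 147, 67], [67, 148, 67]]
side -60 [[99, 177, 110], [99, 177, 112], [97, 174, 116], [94, 169, 126], [89, 158, 142], [82, 141, 163], [75, 121, 183], [70, 105, 198], [68, 94, 207], [67, 90, 210], [67, 89, 212], [67, 89, 212], [67, 89, 212]]
side -120 [[86, 213, 215], [86, 212, 214], [85, 210, 212], [85, 205, 206], [85, 198, 195], [86, 187, 176], [89, 179, 152], [94, 176, 132], [98, 178, 118], [100, 179, 113], [100, 180, 112], [101, 180, 112], [101, 180, 112]]
```

The lid boundaries fall at -60 and -120 mm with no gap showing, and the row is flush. Handing in.

```bash
python3 -c "
from plant import bot
print(bot.close_job())"
```

```text
the job is handed in; nothing more can be done
None
```

I handed the job in at about 42 s: by my measurements the red, green and yellow tins stand upright in a snug row flush on the rail, red against the end board; the neighbours I could check hadn't moved, but the arm hid the pink look-alike and the spoon from that check.

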